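# Clear the modelling bench and light the boat

### The job

Get the modelling bench ready for painting the little boat. First swing the lamp all the way to the robot's left, against its stop, out of the way; then stack every parts case lying about into one column on the storage board, the blue-lidded big ones below the orange-lidded small ones, each lid up, squarely in line with the board and centred on it; last swing the lamp back so that its head is centred above the boat. Leave the boat, paints, jars, pot and tin where they stand; only if the boat gets knocked out from under the lamp's path, set it upright back in its place.

Things in the scene. Friction and masses are not known exactly. Their poses are not given: they have to be found in the camera images.
- big1: closed flat plastic case, grey with a blue lid, 120 x 60 x 34 mm (x, y, z), 0.25 kg; origin at the centre of its underside, x along its length, z up
- big2: closed flat plastic case, grey with a blue lid, 120 x 60 x 34 mm (x, y, z), 0.25 kg; origin at the centre of its underside, x along its length, z up
- small1: closed flat plastic case, grey with an orange lid, 90 x 52 x 30 mm (x, y, z), 0.15 kg; origin at the centre of its underside, x along its length, z up; may be absent (None from the start)
- small2: closed flat plastic case, grey with an orange lid, 90 x 52 x 30 mm (x, y, z), 0.15 kg; origin at the centre of its underside, x along its length, z up; may be absent (None from the start)
- small3: closed flat plastic case, grey with an orange lid, 90 x 52 x 30 mm (x, y, z), 0.15 kg; origin at the centre of its underside, x along its length, z up; may be absent (None from the start)
- small4: closed flat plastic case, grey with an orange lid, 90 x 52 x 30 mm (x, y, z), 0.15 kg; origin at the centre of its underside, x along its length, z up; may be absent (None from the start)
- board_top (a point): centre of the top face of the storage board, a fixed light-wood board 150 x 90 x 8 mm with a dark rectangle outlined on it (124 x 64 mm); x along its length, top face 8 mm above the bench
- lamp (a joint): swing of the bench lamp's boom about its upright post, rad: 0 = boom towards the robot (in the stand's frame, which may be turned a few hundredths of a rad), growing as the head swings to the robot's left (+y); stops at -1.2 and +1.2. Stiff friction joint (0.6 N m, about 2 N at the knob), stays where it is left
- lamp_pivot (a point): on the vertical axis of the lamp post (post on a dark round foot of 65 mm radius), at the boom's height, 185 mm above the bench; the boom is a level bar 20 mm wide
- lamp_head (a point): centre of the underside of the lamp's white round head (116 mm diameter, 26 mm thick), 280 mm from the post's axis, 170 mm above the bench; the head's top is at 196 mm
- lamp_knob (a point): top centre of the red upright round knob on the middle of the lamp head's top: 26 mm diameter, 50 mm tall, its top 246 mm above the bench; straight above lamp_head
- boat: small wooden model rowing boat glued in its cradle, standing loose on the bench, 0.35 kg, fills about 120 x 56 x 80 mm and can be gripped as one block across its 56 mm width (flat sides up to 75 mm); origin at the centre of its underside, x along its length, z up; at the start it stands on the circle that the lamp head can reach, give or take 10 mm
- paint1: red paint dropper bottle, 38 mm diameter, 85 mm tall, bystander; origin under its centre
- paint2: yellow paint dropper bottle, 38 mm diameter, 85 mm tall, bystander; origin under its centre
- paint3: white paint dropper bottle, 38 mm diameter, 85 mm tall, bystander; origin under its centre
- jar1: small jar with a black cap, 52 mm diameter, 60 mm tall, bystander; origin under its centre
- jar2: small jar with a red cap, 60 mm diameter, 65 mm tall, bystander; origin under its centre
- pot: blue brush pot (empty), 68 mm diameter, 85 mm tall, bystander; origin under its centre
- tin: low steel tin, 68 mm diameter, 40 mm tall, bystander; origin under its centre
Things that resemble listed ones, but are neither listed nor needed, are in the scene too. Leave any yellow look-alike of the big2 alone.

How it is judged:
By the outcome, as a careful person would: the job done as asked, in the order asked, and still so for the second after the job is handed in, with the robot touching nothing.
Of small1, small2, small3, small4 only 2 to 4 are there at a start; the rules pass over those that are not, and their reading is None.
At some moment in a run one of boat may be knocked a few centimetres aside while the robot is not near it.
Once in a run the grip may slacken for a moment while it holds something.
It also fails if it takes over 210 s, if anything falls off the work surface, if the arm or the gripper's body presses on something with over 40 N, if the wrist force passes 120 N, or if a joint passes its speed limit or range.

### The arm

A 7-joint arm with a two-finger parallel gripper is mounted at the origin on the work surface. World frame = base frame: x ahead of the robot, y to its left, z up, the work surface at z = 0. Lengths are in m, angles in rad, forces in N, time in s.
With the tool pointing down it reaches from about 0.4 to 0.875 m from the base axis. Payload 6.5 kg.
Tool frame: the origin (TCP) lies at the very end of the fingers, on their centre line; the grasp point (between the pads) lies 19 mm behind it; z points along the fingers, y is the line along which they close (so a half turn about z gives the same grasp; the last joint's range is limited). The gripper opens to 85 mm and grips with 20 to 120 N. Pads are 22 mm wide; open, the fingers measure 114 mm over their backs; the gripper's body (76 mm by 85 mm) begins 54 mm behind the grasp point. The pads swing forward as they close: fully open they stand 13 mm farther back than shut.
Start: joints at [1.079, 0.536, -0.004, 1.538, 0.003, 1.067, -0.071], TCP at [0.268, -0.592, 0.231] pointing down, gripper open.
Joint ranges: [-2.7, 2.7], [-0.37, 2.16], [-1.27, 1.26], [0.24, 2.4], [-1.31, 4.45], [0.19, 1.91], [-2.76, 2.76]. Speed limits (rad/s): [2.39, 2.39, 3.14, 3.14, 3.14, 3.14, 3.14].

### API

Orientations are given as a rotation vector (axis times angle).
In Python, from plant import manip, snapshot, camera_params gives the robot as it stands.
- The arm moves only by the tool step_arm, never from a script. Its argument "deltas" is a list that holds one entry, the list of rows, each a list of 7 numbers: the shift along the tool's x, y, z in mm, then the turn, a rotation vector about the tool's x, y, z in degrees, then the opening, from 0 (shut) to 1 (fully open). In form: [[[dx, dy, dz, wx, wy, wz, grip], ...]]. A call has 1 to 20 rows; each row shifts and turns the commanded pose from where the row before left it, along the tool's axes as they then stand; what a row does not reach is not made up. A row lasts 1/8 s, in which the tool goes at most 62.5 mm and 10.7 degrees, less where a joint would pass 70% of its speed; a pose out of reach is approached as far as the arm can. A call with a gripper value outside its range is refused whole. The fingers move at their own pace and stop on an object; the grip force is fixed at half the most. Time passes only in rows, so rows that do not move let the fingers close. It gives the time, the measured TCP pose, the force, the opening and the grip force at its end, in the units of the state.
- manip.observe(): the state, without advancing time (a new reading comes with each control period).
- snapshot(name): name is "scene" or "top"; returns the picture (384x512x3 uint8, red, green, blue); there is no depth.
- camera_params(name): a dict with "camera_matrix" (3x3 intrinsics, pixels), "distortion" ([k1, k2, p1, p2, k3] as OpenCV has them; the pictures are not rectified), "extrinsics" (4x4, takes a point from camera to world coordinates). Camera axes: x right, y down, z forward; pixel columns grow to the right and rows downward; lengths in m; the calibration is good to about 2 mm. A picture is of the moment at which its call begins. camera_params takes no time and is no camera call.
- manip.job_done(): hands the job in; it is judged then, once.
The state is a dict: "time_s": time; "q": joint angles; "qd": joint speeds; "joint_torque": joint torques, N m; "position": TCP position; "tcp_rot": TCP orientation; "ft_force": force on the tool from outside, world axes, zero at the start; "ft_torque": the same for the moment, N m; "grip_width": finger opening in m; "grip_force": force on a finger pad.
Only numpy, scipy, OpenCV 4.12 (cv2) and the standard library are available. Lean on these libraries where they do the work, as an engineer would, in place of code of your own. Each camera call takes 0.05 s, during which the arm holds its last target. There are 200 camera calls.

## Working session

There is one attempt and no reset: what is moved stays moved. The work goes in short steps, Python scripts to look and compute and a tool call to move; the robot and the scene stay as the last step left them, time stands still between calls to the robot, and variables do not carry over. Pictures are saved under pics/ and viewed, at most 14 in all, crops included, and the job is handed in when it is done.

Besides the shell and the picture viewer there is one more tool, called after "Request:" as name(argument=value, ...) on one line, values as JSON. step_arm: Moves the arm, as the interface text tells. Its arguments: {"type":"object","properties":{"deltas":{"type":"array","items":{"type":"array","items":{"type":"array","items":{"type":"number"}}}}},"required":["deltas"]}

```bash
ls; mkdir -p pics
cat > h.py <<'E'
import numpy as np, cv2
from plant import manip, snapshot, camera_params
P={n:camera_params(n) for n in("scene","top")}
def ray(n,uv):
    p=P[n];K=np.array(p["camera_matrix"]);E=np.array(p["extrinsics"])
    q=cv2.undistortPoints(np.array([[uv]],float),K,np.array(p["distortion"]))[0,0]
    return E[:3,3],E[:3,:3]@np.array([q[0],q[1],1])
def at(n,uv,z):
    o,d=ray(n,uv);return o+d*(z-o[2])/d[2]
def tri(a,b):
    o1,d1=ray("scene",a);o2,d2=ray("top",b)
    s=np.linalg.lstsq(np.stack([d1,-d2],1),o2-o1,rcond=None)[0]
    p,q=o1+d1*s[0],o2+d2*s[1];return (p+q)/2,np.linalg.norm(p-q)
def proj(n,X):
    p=P[n];E=np.linalg.inv(np.array(p["extrinsics"]))
    return cv2.projectPoints(np.array(X,float).reshape(-1,3),cv2.Rodrigues(E[:3,:3])[0],E[:3,3],np.array(p["camera_matrix"]),np.array(p["distortion"]))[0][:,0]
def snap(n,f,crop=None,s=1.5):
    im=snapshot(n);cv2.imwrite(f"pics/{f}_raw.png",im[...,::-1])
    if crop: im=im[crop[1]:crop[3],crop[0]:crop[2]]
    im=cv2.resize(im,None,fx=s,fy=s,interpolation=cv2.INTER_CUBIC);cv2.imwrite(f"pics/{f}.png",im[...,::-1]);return im
E
python3 - <<'E'
from h import *
snap("scene","s0");snap("top","t0")
for n in P: print(n,np.round(P[n]["extrinsics"],3).tolist(),np.round(P[n]["camera_matrix"],0).tolist())
o=manip.observe();print(o)
E
```

```text
pics
scene [[0.391, 0.643, -0.659, 1.218], [0.92, -0.259, 0.294, -0.29], [0.019, -0.721, -0.693, 0.798], [0.0, 0.0, 0.0, 1.0]] [[357.0, 0.0, 257.0], [0.0, 357.0, 194.0], [0.0, 0.0, 1.0]]
top [[-0.021, -0.995, 0.095, 0.446], [-1.0, 0.022, 0.006, -0.022], [-0.008, -0.095, -0.995, 1.489], [0.0, 0.0, 0.0, 1.0]] [[405.0, 0.0, 257.0], [0.0, 405.0, 192.0], [0.0, 0.0, 1.0]]
{'time_s': 0.1, 'q': array([ 1.07879182,  0.53710439, -0.00445882,  1.5387642 ,  0.00259197,
        1.06730716, -0.07121784]), 'qd': array([-0.00053133, -0.00246685, -0.00121851, -0.00147203,  0.00011619,
        0.00072551,  0.00018545]), 'joint_torque': array([ 3.11992881e-03, -5.84565890e+01,  1.05250351e+00, -2.59778059e+01,
        1.27896902e-02,  4.62089825e-03,  5.17267176e-05]), 'position': array([ 0.26825027, -0.59144058,  0.23049539]), 'tcp_rot': array([-3.06915530e+00, -6.63593337e-01,  6.74646623e-04]), 'ft_force': array([-0.58252157,  0.34365823, -0.16058496]), 'ft_torque': array([ 4.29538236e-02, -8.68997722e-05, -7.93595129e-03]), 'grip_force': 0.0, 'grip_width': 0.08536281908388448}
```

View pics/s0.png

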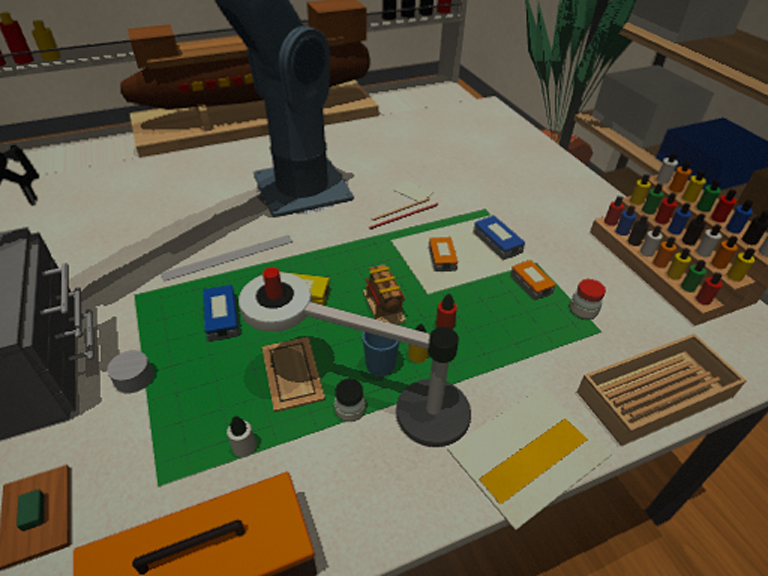

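View pics/t0.png

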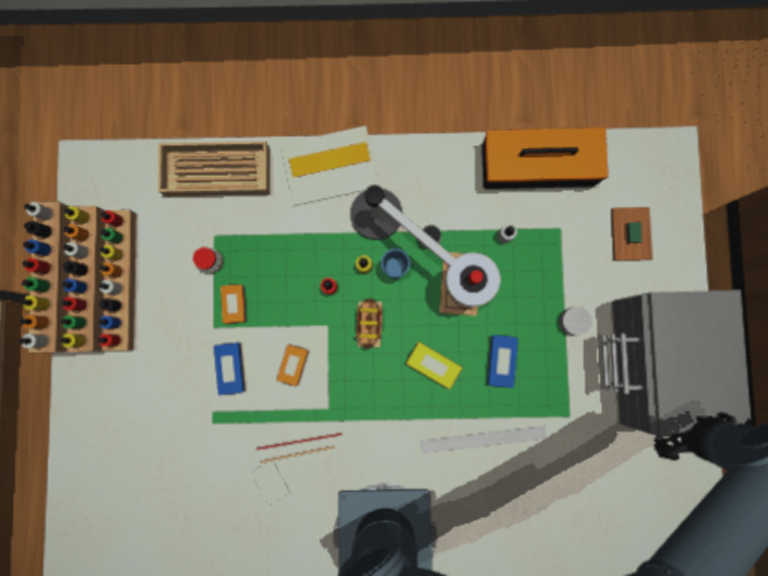

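The scene shows the lamp head over the board (scaled scene px 275,300), two blue cases, two orange ones and the yellow look-alike. Next come enlarged crops for measuring.

Run:
```python
from h import *
im=cv2.imread("pics/t0_raw.png");cv2.imwrite("pics/t0c.png",cv2.resize(im[110:280,135:400],None,fx=3,fy=3,interpolation=cv2.INTER_CUBIC))
im=cv2.imread("pics/s0_raw.png");cv2.imwrite("pics/s0c.png",cv2.resize(im[130:310,120:386],None,fx=3,fy=3,interpolation=cv2.INTER_CUBIC))
```

```text
(no output)
```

View pics/t0c.png

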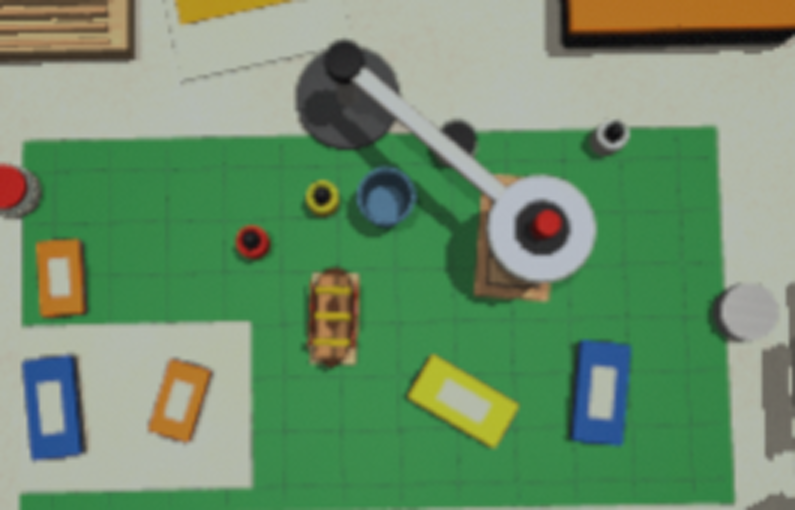

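View pics/s0c.png

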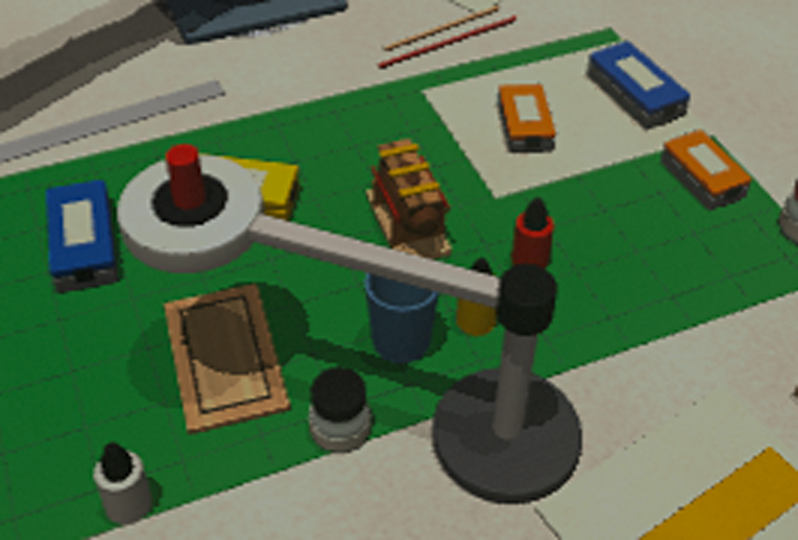

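The crops are sharp enough. I'll segment the lids by colour, fit rectangles in the world plane from both views, and triangulate label centres for height.

```bash
cat >> h.py <<'E'
TC=lambda u,v:((u+.5)/3+134.5,(v+.5)/3+109.5)
SC=lambda u,v:((u+.5)/3+119.5,(v+.5)/3+129.5)
def lids(n,f,col,zt,lim=None):
    hsv=cv2.cvtColor(cv2.imread(f),cv2.COLOR_BGR2HSV)
    r={"blue":((105,140,60),(125,255,255)),"orange":((8,150,120),(18,255,255))}[col]
    m=cv2.inRange(hsv,*r);m=cv2.morphologyEx(m,cv2.MORPH_CLOSE,np.ones((3,3)))
    out=[]
    for c in cv2.findContours(m,cv2.RETR_EXTERNAL,cv2.CHAIN_APPROX_NONE)[0]:
        if cv2.contourArea(c)<120: continue
        w=np.array([at(n,p[0],zt)[:2] for p in c])
        (cx,cy),(a,b),t=cv2.minAreaRect((w*1e3).astype(np.float32))
        if a<b:a,b,t=b,a,t-90
        if 70<a<140: out.append([round(v,1) for v in(cx,cy,a,b,(t+90)%180-90)])
    return out
E
python3 - <<'E'
from h import *
for n,f in(("top","pics/t0_raw.png"),("scene","pics/s0_raw.png")):
    print(n,"blue",lids(n,f,"blue",.034),"orange",lids(n,f,"orange",.030))
for k,s,t in(("bigL",(637,73),(50,408)),("bigR",(79,222),(601,392)),("smA",(709,158),(60,279)),("smB",(527,108),(180,400)),("knobtop",(183,152),(547,222)),("postcap",(527,279),(344,61)),("boatmid",(412,180),(332,315))):
    p,e=tri(SC(*s),TC(*t));print(k,np.round(p*1e3,1),round(e*1e3,1))
b=[at("scene",SC(*p),.008)*1e3 for p in((164,304),(257,286),(290,407),(187,432))]
i=[at("scene",SC(*p),.008)*1e3 for p in((182,305),(243,292),(270,398),(201,412))]
for q in(b,i): q=np.array(q);print(q.round(0)[:,:2].tolist(),q.mean(0).round(1),[np.linalg.norm(q[j]-q[j-1]).round(0) for j in range(4)])
print("board front edge top",[at("top",TC(*p),.008).round(3)[:2] for p in((474,292),(547,300),(490,174))])
E
```

```text
top blue [[401.2, 363.3, 114.3, 58.0, 5.9], [404.8, -286.2, 117.6, 58.8, -7.4]] orange [[406.1, 212.5, 87.0, 49.1, -18.0], [555.2, 355.7, 89.9, 50.0, 3.9], [703.7, -609.3, 121.0, 82.1, -0.0]]
scene blue [[410.5, -289.3, 119.2, 58.4, -7.3], [408.7, 359.5, 117.1, 57.6, 6.1]] orange [[561.3, 351.2, 88.3, 48.7, 2.8], [410.7, 209.8, 88.0, 49.0, -17.9]]
bigL [398.9 366.4  28. ] 3.4
bigR [ 404.8 -288.6   31.1] 0.7
smA [554.5 358.6  25.1] 2.6
smB [405.9 213.9  25.9] 1.0
knobtop [ 585.4 -200.9  245. ] 0.3
postcap [769.8   5.9 202.7] 0.7
boatmid [502.1  29.4  61.9] 1.7
[[521.0, -234.0], [532.0, -145.0], [678.0, -160.0], [669.0, -250.0]] [ 600.2 -197.5    8. ] [np.float64(149.0), np.float64(90.0), np.float64(147.0), np.float64(91.0)]
[[528.0, -219.0], [535.0, -160.0], [663.0, -174.0], [654.0, -234.0]] [ 594.9 -196.6    8. ] [np.float64(126.0), np.float64(59.0), np.float64(129.0), np.float64(61.0)]
board front edge top [array([ 0.528, -0.143]), array([ 0.517, -0.231]), array([ 0.673, -0.167])]
```

```bash
cat >> h.py <<'E'
from scipy.spatial.transform import Rotation as R
def go(*wps,p=None,r=None):
    "waypoints (x,y,z mm, psi deg of tool x): tool-frame shift, then turn to psi and upright"
    o=manip.observe()
    p=o["position"]*1e3;r=R.from_rotvec(o["tcp_rot"])
    print("t",round(o["time_s"],2),"p",p.round(1),"tilt",(np.degrees(np.arccos(-r.as_matrix()[2,2]))).round(2),"psi",np.degrees(np.arctan2(*r.as_matrix()[[1,0],0])).round(2),"q7",o["q"][6].round(2),"w",round(o["grip_width"]*1e3,1),"F",o["ft_force"].round(1))
    for x,y,z,s in wps:
        d=r.inv().apply(np.array([x,y,z])-p)
        t=R.from_euler("z",s,degrees=True)*R.from_euler("x",180,degrees=True)
        w=(r.inv()*t).as_rotvec(degrees=True)
        print("  to",(x,y,z,s),"shift",d.round(1),"|d|",np.linalg.norm(d).round(0),"turn",w.round(1)); p,r=np.array([x,y,z],float),t
E
python3 - <<'E'
from h import *
go((268,-592,320,24.4),(400,-250,320,24.4),(585,-201,320,24.4),(585,-201,320,113),(585,-201,320,203))
E
```

```text
t 0.1 p [ 268.3 -591.4  230.5] tilt 0.09 psi 24.4 q7 -0.07 w 85.4 F [-0.6  0.3 -0.2]
  to (268, -592, 320, 24.4) shift [ -0.5   0.3 -89.5] |d| 90.0 turn [-0.1  0.   0. ]
  to (400, -250, 320, 24.4) shift [ 261.5 -256.9   -0. ] |d| 367.0 turn [0. 0. 0.]
  to (585, -201, 320, 24.4) shift [188.7  31.8   0. ] |d| 191.0 turn [0. 0. 0.]
  to (585, -201, 320, 113) shift [0. 0. 0.] |d| 0.0 turn [  0.    0.  -88.6]
  to (585, -201, 320, 203) shift [0. 0. 0.] |d| 0.0 turn [  0.   0. -90.]
```

Request:
step_arm(deltas=[[[0,0,-45,0,0,0,0.55],[0,0,-45,0,0,0,0.55],[32.7,-32.1,0,0,0,0,0.55],[32.7,-32.1,0,0,0,0,0.55],[32.7,-32.1,0,0,0,0,0.55],[32.7,-32.1,0,0,0,0,0.55],[32.7,-32.1,0,0,0,0,0.55],[32.7,-32.1,0,0,0,0,0.55],[32.7,-32.1,0,0,0,0,0.55],[32.7,-32.1,0,0,0,0,0.55],[37.7,6.4,0,0,0,-9,0.55],[37,-1,0,0,0,-9,0.55],[37,-6,0,0,0,-9,0.55],[0,0,0,0,0,-9,0.55],[0,0,0,0,0,-9,0.55],[0,0,0,0,0,-9,0.55],[0,0,0,0,0,-9,0.55],[0,0,0,0,0,-9,0.55],[0,0,0,0,0,-9,0.55],[0,0,0,0,0,-9,0.55]]])

```text
time_s: 2.6
position: [0.4909, -0.1897, 0.3209]
tcp_rot: [-1.695, -2.644, 0.0]
ft_force: [-0.4, 0.7, -0.1]
grip_width: 0.047
grip_force: 0.0
```

Request:
step_arm(deltas=[[[0,0,0,0,0,-9,0.55],[0,0,0,0,0,-9,0.55],[0,0,0,0,0,-9,0.55],[0,0,0,0,0,-9,0.55],[0,0,0,0,0,-9,0.55],[0,0,0,0,0,-9,0.55],[0,0,0,0,0,-9,0.55],[0,0,0,0,0,-9,0.55],[0,0,0,0,0,-9,0.55],[0,0,0,0,0,0,0.55]]])

```text
time_s: 3.85
position: [0.4909, -0.1897, 0.3209]
tcp_rot: [0.418, -3.113, -0.001]
ft_force: [-0.4, -0.9, -0.0]
grip_width: 0.0469
grip_force: 0.0
```

Run:
```python
from h import *
go((585,-201,320,203),(585,-201,208,203))
```

```text
t 3.85 p [ 490.9 -189.7  320.9] tilt 0.05 psi -164.69 q7 1.93 w 46.9 F [-0.4 -0.9 -0. ]
  to (585, -201, 320, 203) shift [-87.8 -35.7   0.8] |d| 95.0 turn [ 0.  -0.  -7.7]
  to (585, -201, 208, 203) shift [  0.  -0. 112.] |d| 112.0 turn [0. 0. 0.]
```

Request:
step_arm(deltas=[[[-29.3,-11.9,0.3,0,0,0,0.55],[-29.3,-11.9,0.3,0,0,0,0.55],[-29.2,-11.9,0.2,0,0,0,0.55],[0,0,0,0,0,-7.7,0.55],[0,0,10,0,0,0,0.55],[0,0,17,0,0,0,0.55],[0,0,17,0,0,0,0.55],[0,0,17,0,0,0,0.55],[0,0,17,0,0,0,0.55],[0,0,17,0,0,0,0.55],[0,0,17,0,0,0,0.55],[0,0,0,0,0,0,0.37],[0,0,0,0,0,0,0.37],[0,0,0,0,0,0,0.37]]])

```text
time_s: 5.6
position: [0.5859, -0.2009, 0.2093]
tcp_rot: [-0.629, 3.077, -0.001]
ft_force: [-0.1, -0.5, 0.9]
grip_width: 0.0315
grip_force: 0.0
```

Run:
```python
from h import *
go((585,-201,208,203))
pv=np.array([771,6.5]);r=275.5+3
psi0=203;psi1=111
for ph in np.radians(np.linspace(-48.1,69,3)): print((pv+278*np.array([-np.cos(ph),np.sin(ph)])).round(1))
snap("scene","s1",(130,130,330,280),3.5)
```

```text
t 5.6 p [ 585.9 -200.9  209.3] tilt 0.08 psi -156.91 q7 1.92 w 31.5 F [-0.1 -0.5  0.9]
  to (585, -201, 208, 203) shift [0.9 0.2 1.3] |d| 2.0 turn [-0.1  0.1  0.1]
[ 585.3 -200.4]
[497.6  56.9]
[671.4 266. ]
```

View pics/s1.png

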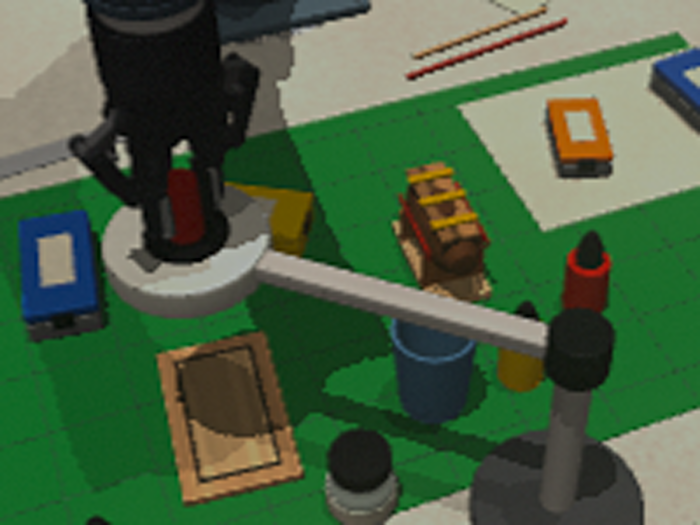

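The cage is good: the red knob (crop px 183,205) is between the fingers. Now the arc.

Run:
```python
import numpy as np
c=2*279*np.sin(np.radians(2.25));ph=-48.1;psi=203.
rows=[]
for i in range(26):
    t=90-(ph+2.25);d=np.radians(t-(psi-90))
    rows.append([round(c*np.sin(d),1),round(c*np.cos(d),1),0,0,0,3.5,.37]);psi-=3.5;ph+=4.5
print(rows,ph,psi)
```

```text
[[np.float64(8.5), np.float64(20.2), 0, 0, 0, 3.5, 0.37], [np.float64(8.2), np.float64(20.3), 0, 0, 0, 3.5, 0.37], [np.float64(7.8), np.float64(20.5), 0, 0, 0, 3.5, 0.37], [np.float64(7.4), np.float64(20.6), 0, 0, 0, 3.5, 0.37], [np.float64(7.1), np.float64(20.7), 0, 0, 0, 3.5, 0.37], [np.float64(6.7), np.float64(20.9), 0, 0, 0, 3.5, 0.37], [np.float64(6.4), np.float64(21.0), 0, 0, 0, 3.5, 0.37], [np.float64(6.0), np.float64(21.1), 0, 0, 0, 3.5, 0.37], [np.float64(5.6), np.float64(21.2), 0, 0, 0, 3.5, 0.37], [np.float64(5.2), np.float64(21.3), 0, 0, 0, 3.5, 0.37], [np.float64(4.9), np.float64(21.4), 0, 0, 0, 3.5, 0.37], [np.float64(4.5), np.float64(21.4), 0, 0, 0, 3.5, 0.37], [np.float64(4.1), np.float64(21.5), 0, 0, 0, 3.5, 0.37], [np.float64(3.7), np.float64(21.6), 0, 0, 0, 3.5, 0.37], [np.float64(3.4), np.float64(21.6), 0, 0, 0, 3.5, 0.37], [np.float64(3.0), np.float64(21.7), 0, 0, 0, 3.5, 0.37], [np.float64(2.6), np.float64(21.8), 0, 0, 0, 3.5, 0.37], [np.float64(2.2), np.float64(21.8), 0, 0, 0, 3.5, 0.37], [np.float64(1.9), np.float64(21.8), 0, 0, 0, 3.5, 0.37], [np.float64(1.5), np.float64(21.9), 0, 0, 0, 3.5, 0.37], [np.float64(1.1), np.float64(21.9), 0, 0, 0, 3.5, 0.37], [np.float64(0.7), np.float64(21.9), 0, 0, 0, 3.5, 0.37], [np.float64(0.3), np.float64(21.9), 0, 0, 0, 3.5, 0.37], [np.float64(-0.1), np.float64(21.9), 0, 0, 0, 3.5, 0.37], [np.float64(-0.4), np.float64(21.9), 0, 0, 0, 3.5, 0.37], [np.float64(-0.8), np.float64(21.9), 0, 0, 0, 3.5, 0.37]] 68.9 112.0
```

Request:
step_arm(deltas=[[[8.5,20.2,0,0,0,3.5,0.37],[8.2,20.3,0,0,0,3.5,0.37],[7.8,20.5,0,0,0,3.5,0.37],[7.4,20.6,0,0,0,3.5,0.37],[7.1,20.7,0,0,0,3.5,0.37],[6.7,20.9,0,0,0,3.5,0.37],[6.4,21.0,0,0,0,3.5,0.37],[6.0,21.1,0,0,0,3.5,0.37],[5.6,21.2,0,0,0,3.5,0.37],[5.2,21.3,0,0,0,3.5,0.37]]])

```text
time_s: 6.9
position: [0.4923, -0.009, 0.2089]
tcp_rot: [-0.331, -3.124, 0.003]
ft_force: [-1.6, -3.1, 0.8]
grip_width: 0.031
grip_force: 1.5
```

Run:
```python
from h import *
go()
p=manip.observe()["position"]*1e3;print(np.hypot(*(p[:2]-[771.5,6.5])),np.degrees(np.arctan2(p[1]-6.5,771.5-p[0])))
```

```text
t 6.9 p [492.3  -9.  208.9] tilt 0.13 psi 167.92 q7 1.04 w 31.0 F [-1.6 -3.1  0.8]
279.6623148179083 -3.1766868118698466
```

Good; continue to about 60°.

Request:
step_arm(deltas=[[[4.9,21.4,0,0,0,3.5,0.37],[4.5,21.4,0,0,0,3.5,0.37],[4.1,21.5,0,0,0,3.5,0.37],[3.7,21.6,0,0,0,3.5,0.37],[3.4,21.6,0,0,0,3.5,0.37],[3.0,21.7,0,0,0,3.5,0.37],[2.6,21.8,0,0,0,3.5,0.37],[2.2,21.8,0,0,0,3.5,0.37],[1.9,21.8,0,0,0,3.5,0.37],[1.5,21.9,0,0,0,3.5,0.37],[1.1,21.9,0,0,0,3.5,0.37],[0.7,21.9,0,0,0,3.5,0.37],[0.3,21.9,0,0,0,3.5,0.37],[0,21.9,0,0,0,3.5,0.37],[-0.1,8,0,0,0,1.5,0.37],[-0.1,4,0,0,0,1,0.37],[-0.1,4,0,0,0,1,0.37],[0,0,0,0,0,0,0.37]]])

```text
time_s: 9.15
position: [0.6454, 0.2554, 0.2085]
tcp_rot: [1.674, 2.658, 0.0]
ft_force: [-2.0, 0.0, 0.0]
grip_width: 0.0317
grip_force: 0.5
```

Run:
```python
from h import *
go()
p=manip.observe()["position"]*1e3;print(np.hypot(*(p[:2]-[771.5,6.5])),np.degrees(np.arctan2(p[1]-6.5,771.5-p[0])))
```

```text
t 9.15 p [645.4 255.4 208.5] tilt 0.03 psi 115.58 q7 -0.19 w 31.7 F [-2.  0.  0.]
279.02258470461874 63.14243507180606
```

Request:
step_arm(deltas=[[[-0.1,5,0,0,0,1,0.37],[-0.1,5,0,0,0,1,0.37],[-0.1,5,0,0,0,1,0.37],[-0.1,5,0,0,0,1,0.37],[-0.1,3,0,0,0,0.6,0.37],[0,0,0,0,0,0,0.37]]])

```text
time_s: 9.9
position: [0.6673, 0.2645, 0.2085]
tcp_rot: [1.779, 2.588, 0.001]
ft_force: [0.1, 0.6, 0.7]
grip_width: 0.0316
grip_force: 0.0
```

Request:
step_arm(deltas=[[[-0.1,3,0,0,0,0.6,0.37],[-0.1,3,0,0,0,0.6,0.37],[0,0,0,0,0,0,0.37]]])

```text
time_s: 10.28
position: [0.6695, 0.265, 0.2083]
tcp_rot: [-1.805, -2.567, 0.011]
ft_force: [-12.2, -5.1, 7.4]
grip_width: 0.032
grip_force: 6.6
```

Hard stop reached (13 N, no motion). Press a touch more, then centre, open and rise.

Request:
step_arm(deltas=[[[0,3,0,0,0,0,0.37],[0,0,0,0,0,0,0.37]]])

```text
time_s: 10.52
position: [0.6695, 0.265, 0.2081]
tcp_rot: [-1.803, -2.565, 0.02]
ft_force: [-21.8, -9.7, 14.4]
grip_width: 0.0316
grip_force: 12.1
```

Request:
step_arm(deltas=[[[0,-6,0,0,0,0,0.37],[0,-2,0,0,0,0,0.55],[0,0,0,0,0,0,0.55],[0,0,-15,0,0,0,0.55],[0,0,-40,0,0,0,0.55],[0,0,-45,0,0,0,1],[0,-60,0,0,0,0,1],[0,-60,0,0,0,0,1],[0,-60,0,0,0,0,1],[0,-60,0,0,0,0,1],[0,-60,0,0,0,0,1],[0,-60,0,0,0,0,1],[0,0,0,0,0,0,1]]])

```text
time_s: 12.15
position: [0.326, 0.1415, 0.3092]
tcp_rot: [1.805, 2.568, -0.002]
ft_force: [0.7, 0.7, 0.0]
grip_width: 0.0858
grip_force: 0.0
```

Run:
```python
from h import *
go()
a=snap("scene","s2",(120,130,386,310),1);b=snap("top","t2",(135,110,400,280),1)
cv2.imwrite("pics/c2.png",np.vstack([cv2.resize(a,(798,540))[:0],cv2.resize(b,None,fx=3,fy=3,interpolation=2)])[...,::-1])
for n in("top","scene"):
    f="pics/%s2_raw.png"%n[0];print(n,"blue",lids(n,f,"blue",.034),"orange",lids(n,f,"orange",.030))
```

```text
t 12.15 p [326.  141.5 309.2] tilt 0.18 psi 109.8 q7 -0.14 w 85.8 F [0.7 0.7 0. ]Traceback (most recent call last):
  File "<stdin>", line 4, in <module>
    return _nx.concatenate(arrs, 0, dtype=dtype, casting=casting)
           ~~~~~~~~~~~~~~~^^^^^^^^^^^^^^^^^^^^^^^^^^^^^^^^^^^^^^^
ValueError: all the input array dimensions except for the concatenation axis must match exactly, but along dimension 1, the array at index 0 has size 798 and the array at index 1 has size 795
```

Run:
```python
from h import *
im=cv2.imread("pics/t2_raw.png");cv2.imwrite("pics/c2.png",cv2.resize(im[110:280,135:400],None,fx=3,fy=3,interpolation=2))
for n in("top","scene"):
    f="pics/%s2_raw.png"%n[0];print(n,"blue",lids(n,f,"blue",.034),"orange",lids(n,f,"orange",.030))
```

```text
top blue [[401.2, 363.3, 114.3, 58.0, 5.9], [404.8, -286.1, 117.6, 58.3, -6.9]] orange [[407.1, 212.2, 83.3, 49.1, -18.0], [555.2, 355.3, 90.2, 49.5, 4.1], [703.7, -609.2, 121.0, 82.1, -0.3]]
scene blue [[410.5, -289.1, 119.2, 58.7, -7.7], [408.4, 359.6, 116.6, 57.4, 5.8]] orange [[410.6, 210.2, 88.7, 49.4, -17.5]]
```

View pics/c2.png

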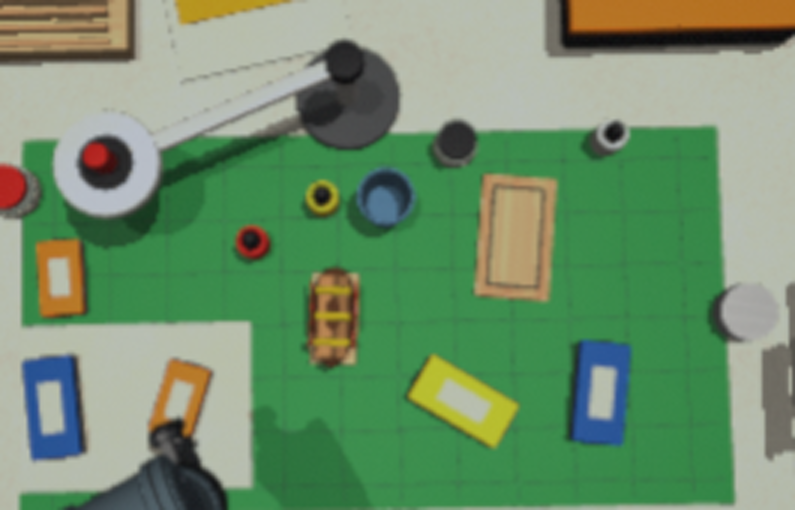

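Lamp is at the left (head px 108,165), and the board is now fully visible (px 475–557, 175–301). Measuring it from both views.

Run:
```python
from h import *
def show(l,q):
    q=np.array(q)[:,:2]*1e3;d=(q[1]+q[2]-q[0]-q[3])
    print(l,q.mean(0).round(1),"len",np.round(np.linalg.norm(d)/2,1),"wid",np.linalg.norm(q[1]+q[0]-q[2]-q[3]).round(1)/2,"ang",np.degrees(np.arctan2(d[1],d[0])).round(2))
# order: near-left?,far.. : near A, far A, far B, near B
show("top outer",[at("top",TC(*p),.008) for p in((475,293),(484,175),(557,178),(548,300))])
show("top inner",[at("top",TC(*p),.008) for p in((486,286),(494,184),(547,187),(539,291))])
for n in ("s0",):
  show("scn outer",[at("scene",SC(*p),.008) for p in((257,286),(290,407),(187,432),(164,304))])
  show("scn inner",[at("scene",SC(*p),.008) for p in((243,292),(270,398),(201,412),(182,305))])
for a,b in(((257,286),(475,293)),((290,407),(484,175)),((187,432),(557,178)),((164,304),(548,300))):
  p,e=tri(SC(*a),TC(*b));print((p*1e3).round(1),round(e*1e3,1))
# boards by colour in both
im=cv2.imread("pics/s2_raw.png");cv2.imwrite("pics/s2c.png",cv2.resize(im[215:285,160:240],None,fx=8,fy=8,interpolation=2))
```

```text
top outer [ 595.4 -196.3] len 148.1 wid 89.3 ang -6.13
top inner [ 594.6 -196.9] len 127.2 wid 64.85 ang -6.28
scn outer [ 600.2 -197.5] len 148.0 wid 90.1 ang -5.95
scn inner [ 594.9 -196.6] len 127.4 wid 59.85 ang -6.39
[ 527.3 -144.5    2.3] 0.3
[ 673.2 -159.6    0.8] 1.3
[ 666.6 -249.8    4.1] 0.5
[ 516.7 -233.7    3.2] 0.7
```

View pics/s2c.png

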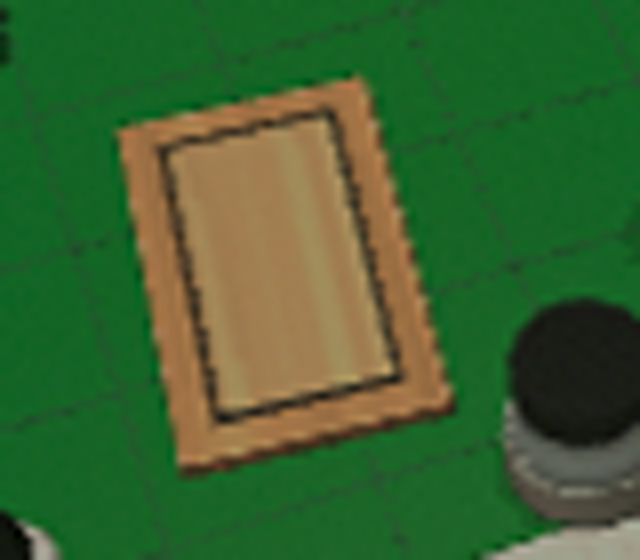

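Run:
```python
from h import *
C=lambda u,v:((u+.5)/8+159.5,(v+.5)/8+214.5)
def show(l,q):
    q=np.array(q)[:,:2]*1e3;d=(q[1]+q[2]-q[0]-q[3])
    print(l,q.mean(0).round(1),"len",np.round(np.linalg.norm(d)/2,1),"wid",np.linalg.norm(q[1]+q[0]-q[2]-q[3]).round(1)/2,"ang",np.degrees(np.arctan2(d[1],d[0])).round(2))
show("o",[at("scene",C(*p),.008) for p in((362,77),(455,404),(182,464),(119,130))])
show("i",[at("scene",C(*p),.008) for p in((334,108),(402,378),(213,422),(160,150))])
go((326,141,340,109.8),(407,-288,340,109.8))
```

```text
o [ 598.2 -197. ] len 148.1 wid 89.05 ang -5.53
i [ 597.4 -197.5] len 121.3 wid 63.0 ang -6.06
t 12.25 p [329.7 143.3 309.8] tilt 0.21 psi 109.81 q7 -0.15 w 85.4 F [0.5 0.6 0.5]
  to (326, 141, 340, 109.8) shift [ -1.   -4.2 -30.2] |d| 30.0 turn [0.2 0.  0. ]
  to (407, -288, 340, 109.8) shift [-431.1  -69.1   -0. ] |d| 437.0 turn [0. 0. 0.]
```

Run:
```python
from h import *
go((480,0,335,109.8),(480,0,335,-7.3),(408,-288,335,-7.3),(408,-288,60,-7.3))
```

```text
t 12.25 p [329.7 143.3 309.8] tilt 0.21 psi 109.81 q7 -0.15 w 85.4 F [0.5 0.6 0.5]
  to (480, 0, 335, 109.8) shift [-185.8   92.9  -24.7] |d| 209.0 turn [0.2 0.  0. ]
  to (480, 0, 335, -7.3) shift [0. 0. 0.] |d| 0.0 turn [  0.   -0.  117.1]
  to (408, -288, 335, -7.3) shift [-34.8 294.8   0. ] |d| 297.0 turn [0. 0. 0.]
  to (408, -288, 60, -7.3) shift [  0.  -0. 275.] |d| 275.0 turn [0. 0. 0.]
```

Request:
step_arm(deltas=[[[-37.2,18.6,-5,0,0,0,1],[-37.2,18.6,-5,0,0,0,1],[-37.2,18.6,-5,0,0,0,1],[-37.1,18.6,-5,0,0,0,1],[-37.1,18.6,-5,0.2,0,0,1],[0,0,0,0,0,9,1],[0,0,0,0,0,9,1],[0,0,0,0,0,9,1],[0,0,0,0,0,9,1],[0,0,0,0,0,9,1],[0,0,0,0,0,9,1],[0,0,0,0,0,9,1],[0,0,0,0,0,9,1],[0,0,0,0,0,9,1],[0,0,0,0,0,9,1],[0,0,0,0,0,9,1],[0,0,0,0,0,9,1],[0,0,0,0,0,9,1]]])

```text
time_s: 14.5
position: [0.4812, -0.0002, 0.3336]
tcp_rot: [3.134, -0.205, -0.004]
ft_force: [0.4, -0.2, 0.2]
grip_width: 0.0852
grip_force: 0.0
```

Request:
step_arm(deltas=[[[-4.5,42,10,0,0,0,1],[-4.5,42,20,0,0,0,1],[-4.5,42,30,0,0,0,1],[-4.5,42,30,0,0,0,1],[-4.5,42,30,0,0,0,1],[-4.5,42,30,0,0,0,1],[-4.5,42,30,0,0,0,1],[0,0,30,0,0,0,1],[0,0,25,0,0,0,1],[0,0,0,0,0,0,1],[0,0,0,0,0,0,1]]])

```text
time_s: 15.88
position: [0.4117, -0.2891, 0.0996]
tcp_rot: [3.133, -0.196, -0.003]
ft_force: [0.0, 1.2, 0.3]
grip_width: 0.0854
grip_force: 0.0
```

Run:
```python
from h import *
go((408,-288,60,-7.3),(408,-288,2,-7.3))
```

```text
t 15.88 p [ 411.7 -289.1   99.6] tilt 0.18 psi -7.17 q7 -1.12 w 85.4 F [0.  1.2 0.3]
  to (408, -288, 60, -7.3) shift [-3.7 -0.7 39.6] |d| 40.0 turn [0.1 0.1 0.1]
  to (408, -288, 2, -7.3) shift [ 0. -0. 58.] |d| 58.0 turn [0. 0. 0.]
```

Request:
step_arm(deltas=[[[-3.7,-0.7,20,0.1,0.1,0.1,1],[0,0,20,0,0,0,1],[0,0,20,0,0,0,1],[0,0,20,0,0,0,1],[0,0,17.5,0,0,0,1],[0,0,0,0,0,0,1],[0,0,0,0,0,0,0.3],[0,0,0,0,0,0,0.3],[0,0,0,0,0,0,0.3],[0,0,0,0,0,0,0.3],[0,0,0,0,0,0,0.3]]])

```text
time_s: 17.25
position: [0.4073, -0.2881, 0.0027]
tcp_rot: [3.134, -0.2, 0.001]
ft_force: [-0.7, -1.0, 6.4]
grip_width: 0.0591
grip_force: 65.4
```

Run:
```python
from h import *
go((407,-288,150,-7.3),(596.5,-197,150,-7.3),(596.5,-197,150,-6.1))
snap("scene","s3",(90,110,290,260),3)
```

```text
t 17.25 p [ 407.3 -288.1    2.7] tilt 0.06 psi -7.32 q7 -1.1 w 59.1 F [-0.7 -1.   6.4]
  to (407, -288, 150, -7.3) shift [-2.000e-01  1.000e-01 -1.473e+02] |d| 147.0 turn [ 0.1 -0.  -0. ]
  to (596.5, -197, 150, -7.3) shift [ 176.4 -114.3   -0. ] |d| 210.0 turn [0. 0. 0.]
  to (596.5, -197, 150, -6.1) shift [0. 0. 0.] |d| 0.0 turn [ 0.   0.  -1.2]
```

View pics/s3.png

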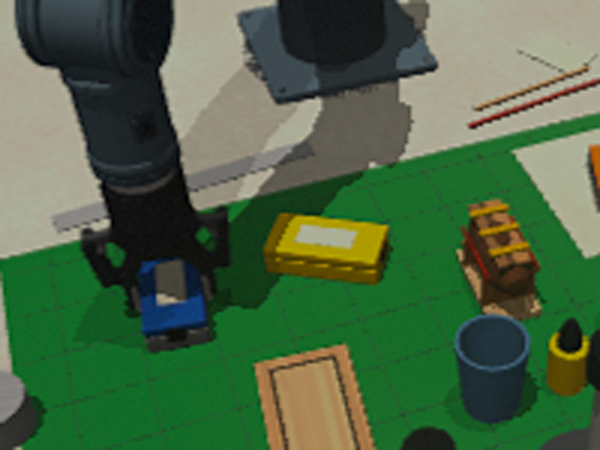

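Request:
step_arm(deltas=[[[0,0,-15,0,0,0,0.3],[0,0,-25,0,0,0,0.3],[0,0,-25,0,0,0,0.3],[0,0,-25,0,0,0,0.3],[0,0,-20,0,0,0,0.3],[17.6,-11.4,0,0,0,0,0.3],[17.6,-11.4,0,0,0,0,0.3],[17.6,-11.4,0,0,0,0,0.3],[17.6,-11.4,0,0,0,0,0.3],[17.7,-11.4,0,0,0,0,0.3],[17.7,-11.4,0,0,0,0,0.3],[17.7,-11.5,0,0,0,-0.4,0.3],[17.7,-11.5,0,0,0,-0.4,0.3],[17.6,-11.4,0,0,0,-0.4,0.3],[17.6,-11.4,0,0,0,0,0.3],[0,0,0,0,0,0,0.3],[0,0,0,0,0,0,0.3]]])

```text
time_s: 19.42
position: [0.595, -0.1962, 0.1111]
tcp_rot: [3.137, -0.168, -0.004]
ft_force: [0.1, -0.1, -2.8]
grip_width: 0.0589
grip_force: 65.4
```

Run:
```python
from h import *
go((596.5,-197,30,-6.1))
snap("top","t4",(255,130,345,230),6)
print(lids("top","pics/t4_raw.png","blue",.145))
snap("scene","s4",(130,150,280,300),4)
print(lids("scene","pics/s4_raw.png","blue",.145))
```

```text
t 19.43 p [ 595.  -196.2  111.1] tilt 0.15 psi -6.13 q7 -1.38 w 58.9 F [ 0.1 -0.1 -2.8]
  to (596.5, -197, 30, -6.1) shift [ 1.8  0.6 81.1] |d| 81.0 turn [ 0.   0.1 -0. ]
[[404.6, 333.9, 105.6, 53.6, 5.9]]
[[526.0, 265.3, 99.7, 49.0, 5.8]]
```

View pics/s4.png

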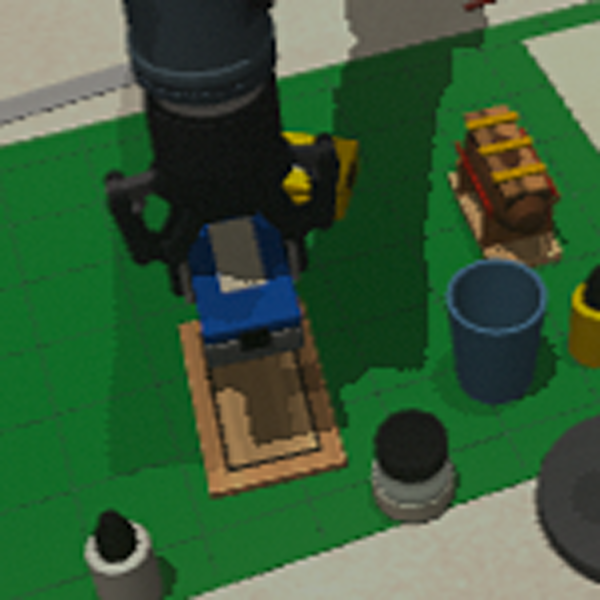

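Run:
```python
from h import *
for p in((203,336),(301,320)):
    w=at("scene",((p[0]+.5)/4+129.5,(p[1]+.5)/4+149.5),.1424)*1e3
    d=w[:2]-np.array([595,-196.2]);a=np.radians(-6.13);print(w.round(1),d@[np.cos(a),np.sin(a)],d@[-np.sin(a),np.cos(a)])
```

```text
[ 652.7 -232.5  142.4] 61.28494716470893 -29.925261801066632
[ 662.6 -175.3  142.4] 64.99774701201363 28.009735494144024
```

Request:
step_arm(deltas=[[[1.8,0.6,15,0,0.1,0,0.3],[0,0,20,0,0,0,0.3],[0,0,20,0,0,0,0.3],[0,0,20,0,0,0,0.3],[0,0,14,0,0,0,0.3],[0,0,5,0,0,0,0.3],[0,0,3,0,0,0,0.3],[0,0,3,0,0,0,0.3],[0,0,0,0,0,0,0.3],[0,0,0,0,0,0,0.3]]])

```text
time_s: 20.78
position: [0.5978, -0.1965, 0.0117]
tcp_rot: [-3.137, 0.167, -0.002]
ft_force: [0.2, -0.2, -2.6]
grip_width: 0.0591
grip_force: 65.4
```

Run:
```python
from h import *
go((596.5,-197,11,-6.1))
```

```text
t 20.77 p [ 597.8 -196.5   11.7] tilt 0.06 psi -6.1 q7 -1.38 w 59.1 F [ 0.2 -0.2 -2.6]
  to (596.5, -197, 11, -6.1) shift [-1.2  0.6  0.7] |d| 2.0 turn [-0.  -0.1 -0. ]
```

Request:
step_arm(deltas=[[[-1.2,0.5,1.5,0,0,0,0.3],[0,0,0,0,0,0,0.3],[0,0,0,0,0,0,1],[0,0,0,0,0,0,1],[0,0,0,0,0,0,1],[0,0,-10,0,0,0,1],[0,0,-30,0,0,0,1],[0,0,-40,0,0,0,1],[0,0,-40,0,0,0,1],[0,0,-40,0,0,0,1],[0,0,-40,0,0,0,1],[-55,-10,0,0,0,-6,1],[-55,-10,0,0,0,-6,1],[0,-55,0,0,0,0,1],[0,-55,0,0,0,0,1],[0,-55,0,0,0,0,1],[0,-55,0,0,0,0,1],[0,0,0,0,0,0,1],[0,0,0,0,0,0,1]]])

```text
time_s: 23.15
position: [0.4651, 0.0471, 0.2102]
tcp_rot: [3.137, 0.161, 0.002]
ft_force: [0.2, -0.5, 0.4]
grip_width: 0.0855
grip_force: 0.0
```

Run:
```python
from h import *
snap("top","t5",(255,130,345,230),6);snap("scene","s5",(150,200,250,300),6)
for n in("top","scene"): print(n,lids(n,"pics/%s5_raw.png"%n[0],"blue",.042),lids(n,"pics/%s5_raw.png"%n[0],"orange",.030))
go((406,361,205,5.9),(406,361,2,5.9))
a=cv2.imread("pics/t5.png");b=cv2.imread("pics/s5.png");cv2.imwrite("pics/c5.png",cv2.resize(np.hstack([cv2.resize(a,(540,600)),b]),None,fx=.7,fy=.7))
```

```text
top [[401.4, 361.2, 113.6, 57.7, 5.9], [593.0, -193.3, 117.4, 57.1, -5.8]] [[405.7, 212.8, 86.2, 48.9, -18.0], [555.0, 355.3, 89.8, 49.9, 4.4], [703.7, -609.3, 120.9, 82.7, -0.3]]
scene [[600.3, -198.0, 120.3, 58.1, -6.2], [416.9, 352.6, 115.4, 57.0, 6.1]] [[1127.3, 267.1, 105.7, 30.7, 2.2], [712.7, -601.3, 105.1, 59.8, 0.1]]
t 23.25 p [465.2  46.2 210. ] tilt 0.05 psi 5.75 q7 -1.69 w 85.3 F [-0.2 -0.4  0.4]
  to (406, 361, 205, 5.9) shift [ -27.3 -319.1    4.8] |d| 320.0 turn [ 0.  -0.  -0.1]
  to (406, 361, 2, 5.9) shift [  0.  -0. 203.] |d| 203.0 turn [0. 0. 0.]
```

View pics/c5.png

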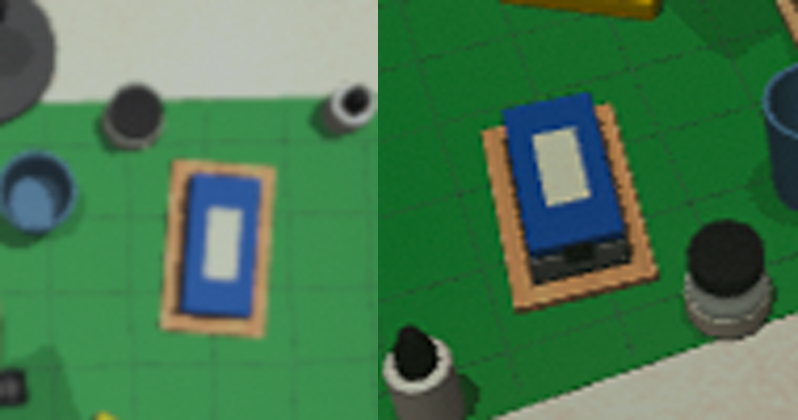

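First case sits centred and aligned on the board (within ~1.5 mm). Next is the left blue case.

Request:
step_arm(deltas=[[[-4.7,-53.2,1,0,0,0,1],[-4.7,-53.2,1,0,0,0,1],[-4.7,-53.2,1,0,0,0,1],[-4.7,-53.2,1,0,0,0,1],[-4.7,-53.2,1,0,0,0,1],[-4.7,-53.1,0,0,0,0,1],[0,0,35,0,0,0,1],[0,0,35,0,0,0,1],[0,0,35,0,0,0,1],[0,0,35,0,0,0,1],[0,0,0,0,0,0,1],[0,0,0,0,0,0,1]]])

```text
time_s: 24.75
position: [0.4054, 0.3624, 0.0659]
tcp_rot: [-3.137, -0.159, -0.003]
ft_force: [-0.1, -1.3, 0.6]
grip_width: 0.0853
grip_force: 0.0
```

Run:
```python
from h import *
go((405,361.4,2,5.9))
```

```text
t 24.75 p [405.4 362.4  65.9] tilt 0.1 psi 5.82 q7 -2.43 w 85.3 F [-0.1 -1.3  0.6]
  to (405, 361.4, 2, 5.9) shift [-0.6  1.  63.9] |d| 64.0 turn [-0.  -0.1 -0.1]
```

Request:
step_arm(deltas=[[[-0.6,1,17,0,0,0,1],[0,0,17,0,0,0,1],[0,0,17,0,0,0,1],[0,0,12,0,0,0,1],[0,0,0,0,0,0,1],[0,0,0,0,0,0,0.3],[0,0,0,0,0,0,0.3],[0,0,0,0,0,0,0.3],[0,0,0,0,0,0,0.3],[0,0,0,0,0,0,0.3]]])

```text
time_s: 26.0
position: [0.4042, 0.3622, 0.0027]
tcp_rot: [-3.136, -0.162, -0.003]
ft_force: [-0.5, -0.3, 5.6]
grip_width: 0.0588
grip_force: 65.6
```

Run:
```python
from h import *
go((405,361.4,200,5.9),(500,60,200,5.9),(596.5,-197,200,5.9),(596.5,-197,200,-6.1))
```

```text
t 26.0 p [404.2 362.2   2.7] tilt 0.13 psi 5.9 q7 -2.46 w 58.8 F [-0.5 -0.3  5.6]
  to (405, 361.4, 200, 5.9) shift [   1.     0.6 -197.3] |d| 197.0 turn [-0.1 -0.1  0. ]
  to (500, 60, 200, 5.9) shift [ 63.5 309.6   0. ] |d| 316.0 turn [0. 0. 0.]
  to (596.5, -197, 200, 5.9) shift [ 69.6 265.6   0. ] |d| 275.0 turn [0. 0. 0.]
  to (596.5, -197, 200, -6.1) shift [0. 0. 0.] |d| 0.0 turn [-0. -0. 12.]
```

Request:
step_arm(deltas=[[[0,0,-15,0,0,0,0.3],[0,0,-30,0,0,0,0.3],[0,0,-35,0,0,0,0.3],[0,0,-35,0,0,0,0.3],[0,0,-35,0,0,0,0.3],[6.4,31,-25,0,0,0,0.3],[6.4,31,-22,0,0,0,0.3],[6.4,31,0,0,0,0,0.3],[6.4,31,0,0,0,0,0.3],[6.4,31,0,0,0,0,0.3],[6.4,31,0,0,0,0,0.3],[6.4,31,0,0,0,0,0.3],[6.4,31,0,0,0,0,0.3],[6.4,31,0,0,0,0,0.3],[6.4,31,0,0,0,0,0.3]]])

```text
time_s: 27.88
position: [0.4988, 0.0583, 0.1994]
tcp_rot: [-3.137, -0.161, -0.0]
ft_force: [-0.2, 0.3, -2.3]
grip_width: 0.0588
grip_force: 65.1
```

Request:
step_arm(deltas=[[[7.7,29.5,0,0,0,0,0.3],[7.7,29.5,0,0,0,0,0.3],[7.7,29.5,0,0,0,0,0.3],[7.7,29.5,0,0,0,0,0.3],[7.7,29.5,0,0,0,0,0.3],[7.7,29.5,0,0,0,0,0.3],[7.7,29.5,0,0,0,0,0.3],[7.7,29.5,0,0,0,0,0.3],[7.7,29.5,0,0,0,0,0.3],[0,0,0,0,0,3,0.3],[0,0,0,0,0,3,0.3],[0,0,0,0,0,3,0.3],[0,0,0,0,0,3,0.3],[0,0,30,0,0,0,0.3],[0,0,25,0,0,0,0.3],[0,0,0,0,0,0,0.3],[0,0,0,0,0,0,0.3]]])

```text
time_s: 30.0
position: [0.5958, -0.1976, 0.1451]
tcp_rot: [3.137, -0.167, 0.003]
ft_force: [0.5, 0.1, -1.8]
grip_width: 0.0594
grip_force: 65.1
```

Run:
```python
from h import *
go((596.5,-197,46,-6.1))
snap("top","t6",(255,130,345,230),6);snap("scene","s6",(130,150,280,300),4)
```

```text
t 30.0 p [ 595.8 -197.6  145.1] tilt 0.09 psi -6.11 q7 -1.42 w 59.4 F [ 0.5  0.1 -1.8]
  to (596.5, -197, 46, -6.1) shift [ 0.4 -0.7 99.1] |d| 99.0 turn [-0.  -0.1 -0. ]
```

View pics/s6.png

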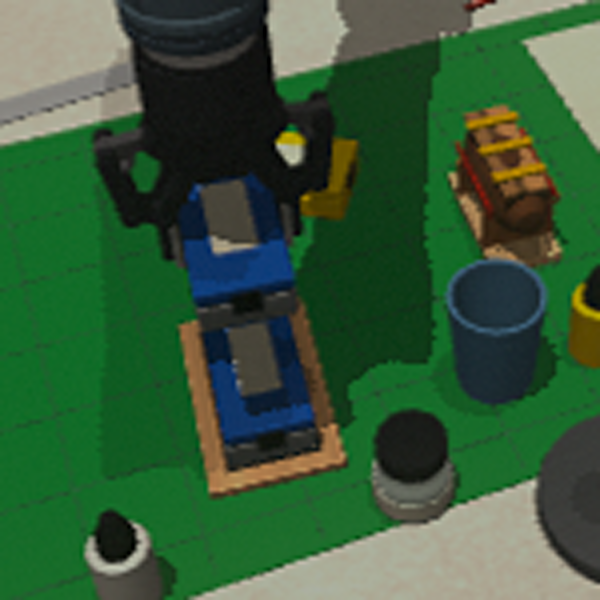

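Run:
```python
from h import *
a=np.radians(-6.1)
def f(p,z,c):
    w=at("scene",((p[0]+.5)/4+129.5,(p[1]+.5)/4+149.5),z)*1e3
    d=w[:2]-c;print(w.round(1),(d@[np.cos(a),np.sin(a)]).round(1),(d@[-np.sin(a),np.cos(a)]).round(1))
for p in((195,304),(295,287)): f(p,.1764,np.array([595.8,-197.6]))
for p in((222,439),(318,423)): f(p,.042,np.array([596.6,-197]))
```

```text
[ 657.2 -233.8  176.4] 64.9 -29.5
[ 666.1 -177.1  176.4] 67.7 27.9
[ 654.  -233.8   42. ] 61.0 -30.4
[ 665.2 -173.3   42. ] 65.7 30.9
```

Request:
step_arm(deltas=[[[-1.6,-0.7,20,0,-0.1,0,0.3],[0,0,25,0,0,0,0.3],[0,0,25,0,0,0,0.3],[0,0,18,0,0,0,0.3],[0,0,6,0,0,0,0.3],[0,0,3,0,0,0,0.3],[0,0,2,0,0,0,0.3],[0,0,0,0,0,0,0.3],[0,0,0,0,0,0,0.3]]])

```text
time_s: 31.22
position: [0.5941, -0.1966, 0.0453]
tcp_rot: [-3.137, 0.167, 0.001]
ft_force: [0.4, 0.2, -1.2]
grip_width: 0.0588
grip_force: 65.1
```

Run:
```python
from h import *
go((594.6,-197,44.5,-6.1))
```

```text
t 31.23 p [ 594.1 -196.6   45.3] tilt 0.03 psi -6.11 q7 -1.42 w 58.8 F [ 0.4  0.2 -1.2]
  to (594.6, -197, 44.5, -6.1) shift [0.5 0.3 0.8] |d| 1.0 turn [-0.  0. -0.]
```

Request:
step_arm(deltas=[[[0.5,0.3,1,0,0,0,0.3],[0,0,0,0,0,0,0.3],[0,0,0,0,0,0,1],[0,0,0,0,0,0,1],[0,0,0,0,0,0,1],[0,0,-10,0,0,0,1],[0,0,-30,0,0,0,1],[0,0,-40,0,0,0,1],[0,0,-40,0,0,0,1],[0,0,-40,0,0,0,1],[-55,-10,0,0,0,-5,1],[-55,-10,0,0,0,-5,1],[0,-55,0,0,0,0,1],[0,-55,0,0,0,0,1],[0,-55,0,0,0,0,1],[0,-55,0,0,0,0,1],[0,-55,0,0,0,0,1],[0,0,0,0,0,0,1],[0,0,0,0,0,0,1]]])

```text
time_s: 33.6
position: [0.4675, 0.1038, 0.2045]
tcp_rot: [3.14, 0.107, -0.001]
ft_force: [-0.4, -0.4, -0.3]
grip_width: 0.0856
grip_force: 0.0
```

```bash
cat >> h.py <<'E'
def chk(i,zs):
    for n in("top","scene"):
        snapf="pics/%s%d_raw.png"%(n[0],i);cv2.imwrite(snapf,snapshot(n)[...,::-1])
        for c,z in zs: print(n,c,lids(n,snapf,c,z))
E
python3 - <<'E'
from h import *
chk(7,(("blue",.076),("orange",.03)))
go((465,290,205,3.6),(558,353.5,205,3.6),(558,353.5,40,3.6))
E
```

```text
top blue [[589.5, -192.7, 115.9, 58.3, -6.0]]
top orange [[555.0, 355.7, 89.9, 50.2, 4.1], [703.8, -609.3, 121.0, 82.5, -0.5]]
scene blue [[596.6, -198.0, 119.5, 57.8, -6.3]]
scene orange [[1127.4, 268.5, 107.2, 28.3, -1.0], [712.7, -601.3, 105.0, 59.8, 0.1]]
t 33.7 p [467.6 102.8 204.3] tilt 0.06 psi 3.76 q7 -1.87 w 85.7 F [ 0.2 -0.8 -0.3]
  to (465, 290, 205, 3.6) shift [   9.7 -187.    -0.8] |d| 187.0 turn [0.  0.1 0.2]
  to (558, 353.5, 205, 3.6) shift [ 96.8 -57.5  -0. ] |d| 113.0 turn [0. 0. 0.]
  to (558, 353.5, 40, 3.6) shift [  0.  -0. 165.] |d| 165.0 turn [0. 0. 0.]
```

Request:
step_arm(deltas=[[[2.4,-46.7,0,0,0,0,1],[2.4,-46.7,0,0,0,0,1],[2.4,-46.8,0,0,0,0,1],[2.4,-46.8,0,0,0,0.2,1],[32.3,-19.2,0,0,0,0,1],[32.3,-19.2,0,0,0,0,1],[32.2,-19.1,0,0,0,0,1],[0,0,35,0,0,0,1],[0,0,35,0,0,0,1],[0,0,35,0,0,0,1],[0,0,35,0,0,0,1],[0,0,0,0,0,0,1],[0,0,0,0,0,0,1]]])

```text
time_s: 35.33
position: [0.5582, 0.3548, 0.0654]
tcp_rot: [-3.139, -0.099, -0.0]
ft_force: [0.9, 0.8, -0.0]
grip_width: 0.0852
grip_force: 0.0
```

Run:
```python
from h import *
go((558,353.5,2,3.6))
chk(8,())
print(lids("top","pics/t8_raw.png","orange",.03),lids("scene","pics/s8_raw.png","orange",.03))
```

```text
t 35.33 p [558.2 354.8  65.4] tilt 0.06 psi 3.63 q7 -2.27 w 85.2 F [ 0.9  0.8 -0. ]
  to (558, 353.5, 2, 3.6) shift [-0.3  1.4 63.4] |d| 63.0 turn [-0.1 -0.   0. ]
[[406.1, 212.7, 86.9, 48.9, -17.8], [703.7, -609.0, 121.0, 82.8, -0.0]] [[1126.8, 268.8, 106.8, 27.2, -3.7], [710.8, -609.4, 104.6, 50.9, -5.1], [410.7, 209.8, 87.7, 49.3, -18.3]]
```

Request:
step_arm(deltas=[[[-0.3,1.4,17,0,0,0,1],[0,0,17,0,0,0,1],[0,0,17,0,0,0,1],[0,0,12,0,0,0,1],[0,0,0,0,0,0,1],[0,0,0,0,0,0,0.2],[0,0,0,0,0,0,0.2],[0,0,0,0,0,0,0.2],[0,0,0,0,0,0,0.2],[0,0,0,0,0,0,0.2]]])

```text
time_s: 36.67
position: [0.5573, 0.3544, 0.0021]
tcp_rot: [-3.138, -0.101, -0.0]
ft_force: [-0.4, -0.7, 5.6]
grip_width: 0.0511
grip_force: 64.3
```

Run:
```python
from h import *
go((558,353.5,200,3.6),(480,300,200,3.6),(500,60,200,3.6),(596.5,-197,200,3.6),(596.5,-197,200,-6.1))
```

```text
t 36.67 p [557.3 354.4   2.1] tilt 0.08 psi 3.7 q7 -2.28 w 51.1 F [-0.4 -0.7  5.6]
  to (558, 353.5, 200, 3.6) shift [   0.7    0.6 -197.9] |d| 198.0 turn [-0.1 -0.   0.1]
  to (480, 300, 200, 3.6) shift [-81.2  48.5   0. ] |d| 95.0 turn [0. 0. 0.]
  to (500, 60, 200, 3.6) shift [  4.9 240.8   0. ] |d| 241.0 turn [0. 0. 0.]
  to (596.5, -197, 200, 3.6) shift [ 80.2 262.6   0. ] |d| 275.0 turn [0. 0. 0.]
  to (596.5, -197, 200, -6.1) shift [0. 0. 0.] |d| 0.0 turn [ 0.  -0.   9.7]
```

Request:
step_arm(deltas=[[[0,0,-15,0,0,0,0.2],[0,0,-30,0,0,0,0.2],[0,0,-35,0,0,0,0.2],[0,0,-35,0,0,0,0.2],[0,0,-35,0,0,0,0.2],[-20,12,-25,0,0,0,0.2],[-20,12,-22,0,0,0,0.2],[-20,12,0,0,0,0,0.2],[-21,12.5,0,0,0,0,0.2],[0.6,30,0,0,0,0,0.2],[0.6,30,0,0,0,0,0.2],[0.6,30,0,0,0,0,0.2],[0.6,30,0,0,0,0,0.2],[0.6,30,0,0,0,0,0.2],[0.6,30,0,0,0,0,0.2],[0.6,30,0,0,0,0,0.2],[0.6,30,0,0,0,0,0.2]]])

```text
time_s: 38.8
position: [0.4991, 0.0598, 0.1986]
tcp_rot: [-3.14, -0.101, 0.002]
ft_force: [0.4, -0.0, -1.0]
grip_width: 0.051
grip_force: 63.6
```

Request:
step_arm(deltas=[[[8.9,29.2,0,0,0,0,0.2],[8.9,29.2,0,0,0,0,0.2],[8.9,29.2,0,0,0,0,0.2],[8.9,29.2,0,0,0,0,0.2],[8.9,29.2,0,0,0,0,0.2],[8.9,29.2,0,0,0,0,0.2],[8.9,29.2,0,0,0,0,0.2],[8.9,29.2,0,0,0,0,0.2],[8.9,29.2,0,0,0,0,0.2],[0,0,0,0,0,3.2,0.2],[0,0,0,0,0,3.2,0.2],[0,0,0,0,0,3.3,0.2],[0,0,20,0,0,0,0.2],[0,0,0,0,0,0,0.2],[0,0,0,0,0,0,0.2]]])

```text
time_s: 40.67
position: [0.5964, -0.1962, 0.1786]
tcp_rot: [-3.137, 0.164, 0.001]
ft_force: [0.9, -0.2, -0.2]
grip_width: 0.0508
grip_force: 63.5
```

Run:
```python
from h import *
go((596.5,-197,79,-6.1))
snap("scene","s9",(130,130,290,280),3)
```

```text
t 40.67 p [ 596.4 -196.2  178.6] tilt 0.05 psi -6.0 q7 -1.44 w 50.8 F [ 0.9 -0.2 -0.2]
  to (596.5, -197, 79, -6.1) shift [ 0.2  0.8 99.6] |d| 100.0 turn [-0.   0.   0.1]
```

View pics/s9.png

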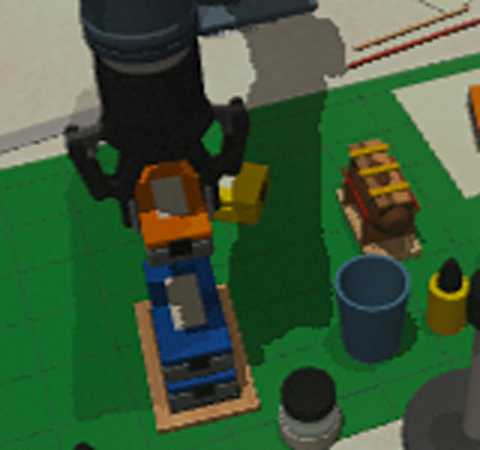

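Request:
step_arm(deltas=[[[-0.2,0.8,20,0,0,0.1,0.2],[0,0,25,0,0,0,0.2],[0,0,25,0,0,0,0.2],[0,0,18,0,0,0,0.2],[0,0,6,0,0,0,0.2],[0,0,3,0,0,0,0.2],[0,0,2,0,0,0,0.2],[0,0,1,0,0,0,0.2],[0,0,0,0,0,0,0.2],[0,0,0,0,0,0,0.2]]])

```text
time_s: 41.98
position: [0.5961, -0.197, 0.0782]
tcp_rot: [-3.137, 0.167, 0.001]
ft_force: [0.5, -0.3, 0.9]
grip_width: 0.0508
grip_force: 63.5
```

Run:
```python
from h import *
go((596.5,-197,78,-6.1))
```

```text
t 41.98 p [ 596.1 -197.    78.2] tilt 0.05 psi -6.1 q7 -1.44 w 50.8 F [ 0.5 -0.3  0.9]
  to (596.5, -197, 78, -6.1) shift [ 0.4 -0.   0.2] |d| 0.0 turn [-0.  0. -0.]
```

Request:
step_arm(deltas=[[[0,0,0.4,0,0,0,1],[0,0,0,0,0,0,1],[0,0,0,0,0,0,1],[0,0,-10,0,0,0,1],[0,0,-35,0,0,0,1],[0,0,-40,0,0,0,1],[0,0,-40,0,0,0,1],[-55,-30,0,0,0,0,1],[-55,-30,0,0,0,0,1],[0,-55,0,0,0,0,1],[0,-55,0,0,0,0,1],[0,-55,0,0,0,0,1],[0,0,0,0,0,-9.5,1],[0,0,0,0,0,-9.5,1],[0,0,0,0,0,-9.5,1],[0,0,0,0,0,-9.5,1],[0,0,0,0,0,-9.5,1],[0,0,0,0,0,-9.5,1],[0,0,0,0,0,-9.5,1],[0,0,0,0,0,-9.5,1]]])

```text
time_s: 44.48
position: [0.511, 0.0381, 0.2034]
tcp_rot: [-2.57, -1.806, 0.001]
ft_force: [0.2, 0.0, -0.3]
grip_width: 0.0854
grip_force: 0.0
```

Request:
step_arm(deltas=[[[0,0,0,0,0,-9.5,1],[0,0,0,0,0,-9.5,1],[0,0,0,0,0,-9.5,1],[0,0,0,0,0,-9.5,1],[0,0,0,0,0,-9.5,1],[0,0,0,0,0,-9.5,1],[0,0,0,0,0,-9.5,1],[0,0,0,0,0,-9.5,1],[0,0,0,0,0,-7,1],[0,0,0,0,0,0,1],[0,0,0,0,0,0,1]]])

```text
time_s: 45.85
position: [0.5109, 0.0381, 0.2029]
tcp_rot: [-0.74, -3.052, 0.0]
ft_force: [0.4, -0.5, -0.2]
grip_width: 0.0855
grip_force: 0.0
```

Run:
```python
from h import *
chk(10,(("blue",.076),("orange",.03),("orange",.106)))
go((409,211.2,205,162.1),(409,211.2,66,162.1))
```

```text
top blue []
top orange [[406.1, 212.5, 87.0, 49.1, -18.0], [600.2, -204.2, 91.0, 54.2, -2.0], [703.7, -609.1, 121.0, 82.3, -0.3]]
top orange [[408.1, 200.3, 82.4, 46.6, -18.0], [592.2, -194.7, 86.3, 51.3, -2.0], [690.3, -578.5, 114.7, 78.0, -0.3]]
scene blue []
scene orange [[1127.4, 266.9, 107.4, 31.7, 3.1], [1101.7, 325.2, 85.8, 21.8, 0.5], [712.7, -602.5, 105.1, 62.2, 0.1], [530.8, -191.6, 97.9, 63.6, -7.5], [410.7, 209.8, 87.6, 49.4, -18.5]]
scene orange [[1136.4, 211.8, 96.7, 28.5, 3.1], [1113.2, 264.4, 77.3, 19.7, 0.5], [762.7, -571.5, 94.7, 56.0, 0.1], [598.8, -201.3, 88.2, 57.3, -7.5], [490.6, 160.4, 78.9, 44.5, -18.5]]
t 45.95 p [510.9  38.2 202.8] tilt 0.06 psi 152.81 q7 0.64 w 85.3 F [0.2 0.3 0.7]
  to (409, 211.2, 205, 162.1) shift [169.7 107.3  -2.1] |d| 201.0 turn [-0.  -0.1 -9.3]
  to (409, 211.2, 66, 162.1) shift [ -0.  -0. 139.] |d| 139.0 turn [0. 0. 0.]
```

Request:
step_arm(deltas=[[[42.4,26.8,0,0,0,0,1],[42.4,26.8,0,0,0,0,1],[42.4,26.8,0,0,0,0,1],[42.5,26.9,0,0,0,0,1],[0,0,20,0,0,-9.3,1],[0,0,35,0,0,0,1],[0,0,35,0,0,0,1],[0,0,35,0,0,0,1],[0,0,10,0,0,0,1],[0,0,0,0,0,0,1],[0,0,0,0,0,0,1]]])

```text
time_s: 47.32
position: [0.4093, 0.2117, 0.069]
tcp_rot: [0.486, 3.103, 0.002]
ft_force: [-0.2, -0.8, 0.7]
grip_width: 0.0854
grip_force: 0.0
```

Run:
```python
from h import *
go((408.6,211.2,2,162))
```

```text
t 47.33 p [409.3 211.7  69. ] tilt 0.08 psi 162.18 q7 0.17 w 85.4 F [-0.2 -0.8  0.7]
  to (408.6, 211.2, 2, 162) shift [ 0.6 -0.8 67. ] |d| 67.0 turn [0.1 0.  0.2]
```

Request:
step_arm(deltas=[[[0.6,-0.8,17,0,0,0.2,1],[0,0,17,0,0,0,1],[0,0,17,0,0,0,1],[0,0,15.5,0,0,0,1],[0,0,0,0,0,0,1],[0,0,0,0,0,0,0.2],[0,0,0,0,0,0,0.2],[0,0,0,0,0,0,0.2],[0,0,0,0,0,0,0.2],[0,0,0,0,0,0,0.2]]])

```text
time_s: 48.58
position: [0.4081, 0.211, 0.0021]
tcp_rot: [-0.491, -3.103, -0.002]
ft_force: [-0.9, 0.5, 6.2]
grip_width: 0.0513
grip_force: 63.1
```

Run:
```python
from h import *
go((408.6,211.2,225,162),(500,60,225,162),(596.2,-197,225,162),(596.2,-197,225,173.9))
```

```text
t 48.58 p [408.1 211.    2.1] tilt 0.06 psi 162.0 q7 0.05 w 51.3 F [-0.9  0.5  6.2]
  to (408.6, 211.2, 225, 162) shift [  -0.4    0.5 -222.9] |d| 223.0 turn [ 0.1 -0.  -0. ]
  to (500, 60, 225, 162) shift [-133.6 -115.6   -0. ] |d| 177.0 turn [0. 0. 0.]
  to (596.2, -197, 225, 162) shift [-170.9 -214.7   -0. ] |d| 274.0 turn [0. 0. 0.]
  to (596.2, -197, 225, 173.9) shift [0. 0. 0.] |d| 0.0 turn [ -0.    0.  -11.9]
```

Request:
step_arm(deltas=[[[0,0,-15,0,0,0,0.2],[0,0,-30,0,0,0,0.2],[0,0,-35,0,0,0,0.2],[0,0,-35,0,0,0,0.2],[0,0,-35,0,0,0,0.2],[0,0,-35,0,0,0,0.2],[0,0,-37,0,0,0,0.2],[-22.3,-19.3,0,0,0,0,0.2],[-22.3,-19.3,0,0,0,0,0.2],[-22.3,-19.3,0,0,0,0,0.2],[-22.3,-19.3,0,0,0,0,0.2],[-22.3,-19.3,0,0,0,0,0.2],[-22.3,-19.3,0,0,0,0,0.2]]])

```text
time_s: 50.2
position: [0.4992, 0.0581, 0.2239]
tcp_rot: [-0.491, -3.102, 0.0]
ft_force: [0.5, 0.2, -0.3]
grip_width: 0.0511
grip_force: 62.9
```

Request:
step_arm(deltas=[[[-19,-23.8,0,0,0,0,0.2],[-19,-23.8,0,0,0,0,0.2],[-19,-23.8,0,0,0,0,0.2],[-19,-23.8,0,0,0,0,0.2],[-19,-23.8,0,0,0,0,0.2],[-19,-23.9,0,0,0,0,0.2],[-19,-23.9,0,0,0,0,0.2],[-19,-23.9,0,0,0,0,0.2],[-19,-23.9,0,0,0,0,0.2],[0,0,0,0,0,-4,0.2],[0,0,0,0,0,-4,0.2],[0,0,0,0,0,-3.9,0.2],[0,0,0,0,0,0,0.2],[0,0,0,0,0,0,0.2]]])

```text
time_s: 51.95
position: [0.5954, -0.1979, 0.2233]
tcp_rot: [-0.169, -3.136, -0.001]
ft_force: [-0.3, 0.6, -1.5]
grip_width: 0.0509
grip_force: 62.8
```

Run:
```python
from h import *
go((596.3,-197,108,173.9))
snap("scene","s11",(130,100,290,270),3)
```

```text
t 51.95 p [ 595.4 -197.9  223.3] tilt 0.08 psi 173.82 q7 1.4 w 50.9 F [-0.3  0.6 -1.5]
  to (596.3, -197, 108, 173.9) shift [ -1.    1.  115.3] |d| 115.0 turn [ 0.  -0.1 -0.1]
```

View pics/s11.png

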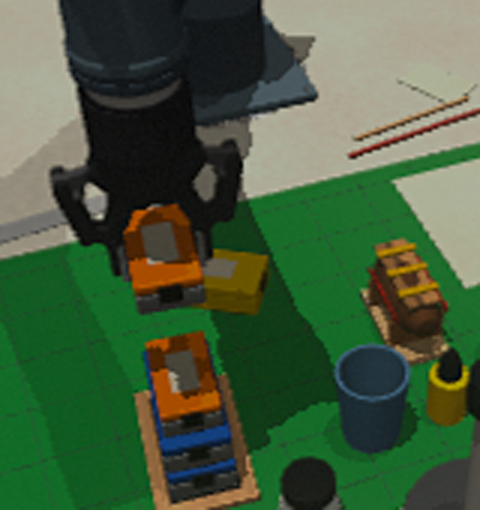

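Stack of three looks aligned (px 190,430), the fourth held level above it. Lower it to 108.

Request:
step_arm(deltas=[[[-1,1,20,0,0,-0.1,0.2],[0,0,25,0,0,0,0.2],[0,0,25,0,0,0,0.2],[0,0,25,0,0,0,0.2],[0,0,12,0,0,0,0.2],[0,0,4,0,0,0,0.2],[0,0,2,0,0,0,0.2],[0,0,2,0,0,0,0.2],[0,0,0,0,0,0,0.2],[0,0,0,0,0,0,0.2]]])

```text
time_s: 53.25
position: [0.5968, -0.197, 0.1083]
tcp_rot: [-0.165, -3.136, -0.0]
ft_force: [1.1, 0.5, -1.4]
grip_width: 0.0509
grip_force: 62.8
```

Run:
```python
from h import *
go((596.3,-197,107.9,173.9))
```

```text
t 53.25 p [ 596.8 -197.   108.3] tilt 0.05 psi 173.99 q7 1.32 w 50.9 F [ 1.1  0.5 -1.4]
  to (596.3, -197, 107.9, 173.9) shift [ 0.5 -0.   0.4] |d| 1.0 turn [ 0.  -0.   0.1]
```

Request:
step_arm(deltas=[[[0.5,0,0.6,0,0,0,0.2],[0,0,0,0,0,0,0.2],[0,0,0,0,0,0,1],[0,0,0,0,0,0,1],[0,0,0,0,0,0,1],[0,0,-10,0,0,0,1],[0,0,-35,0,0,0,1],[0,0,-40,0,0,0,1],[0,0,-40,0,0,0,1],[0,0,-40,0,0,0,1],[0,0,-35,0,0,0,1],[50,40,0,0,0,0,0.55],[50,40,0,0,0,0,0.55],[0,50,0,0,0,0,0.55],[0,50,0,0,0,0,0.55],[0,50,0,0,0,0,0.55],[0,50,0,0,0,0,0.55],[0,0,0,0,0,0,0.55],[0,0,0,0,0,0,0.55]]])

```text
time_s: 55.62
position: [0.5284, 0.0892, 0.3078]
tcp_rot: [-0.164, -3.136, 0.001]
ft_force: [0.6, 0.0, 0.2]
grip_width: 0.0471
grip_force: 0.0
```

Run:
```python
from h import *
chk(12,(("orange",.136),))
go()
t=cv2.imread("pics/t12_raw.png");s=cv2.imread("pics/s12_raw.png")
a=cv2.resize(s[130:290,150:350],None,fx=3.9,fy=3.9,interpolation=2)
cv2.imwrite("pics/c12.png",a[:600,:790])
cv2.imwrite("pics/c12t.png",cv2.resize(t[110:280,135:400],None,fx=3,fy=3,interpolation=2))
```

```text
top orange [[591.4, -194.5, 88.1, 51.1, -6.4], [685.0, -566.6, 112.2, 76.5, -0.3]]
scene orange [[1139.5, 192.1, 92.0, 23.6, -3.2], [780.9, -565.1, 90.2, 43.6, -5.1], [597.6, -197.4, 89.0, 51.5, -6.5]]
t 55.73 p [528.5  88.1 307.6] tilt 0.09 psi 173.87 q7 0.95 w 47.2 F [ 0.3 -0.2 -0. ]
```

View pics/c12.png

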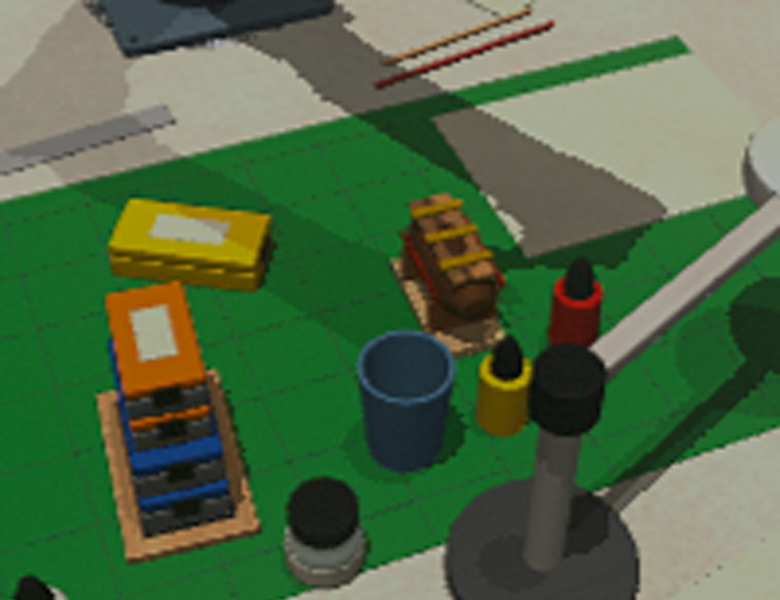

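View pics/c12t.png

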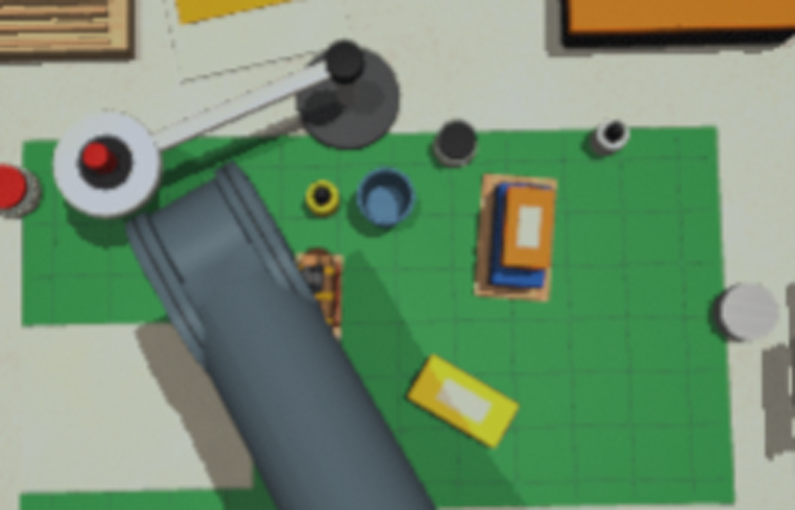

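The stack of four is aligned and centred. But the boat has shifted: top px (332,315) → about (320,293). I'll move clear and measure it.

Request:
step_arm(deltas=[[[0,60,0,0,0,0,1],[0,60,0,0,0,0,1],[0,60,0,0,0,0,1],[0,0,0,0,0,0,1],[0,0,0,0,0,0,1]]])

```text
time_s: 56.35
position: [0.5477, 0.2672, 0.3072]
tcp_rot: [-0.167, -3.136, 0.002]
ft_force: [0.6, -0.4, -1.4]
grip_width: 0.0854
grip_force: 0.0
```

Run:
```python
from h import *
go()
chk(13,())
ims=[cv2.imread("pics/%s_raw.png"%k) for k in("t0","t13")]
ts=[cv2.resize(i[190:240,230:265],None,fx=8,fy=8,interpolation=2) for i in ims]
ss=[cv2.resize(cv2.imread("pics/%s_raw.png"%k)[170:225,235:285],None,fx=8,fy=8,interpolation=2)[:400] for k in("s0","s13")]
cv2.imwrite("pics/c13.png",np.hstack([ts[0],ts[1]]));print(np.hstack(ts).shape)
cv2.imwrite("pics/c13s.png",np.hstack([cv2.resize(cv2.imread("pics/%s_raw.png"%k)[170:225,235:285],None,fx=8,fy=8,interpolation=2) for k in("s0","s13")]))
```

```text
t 56.35 p [547.7 267.2 307.2] tilt 0.11 psi 173.9 q7 0.62 w 85.4 F [ 0.6 -0.4 -1.4]
(400, 560, 3)
```

View pics/c13.png

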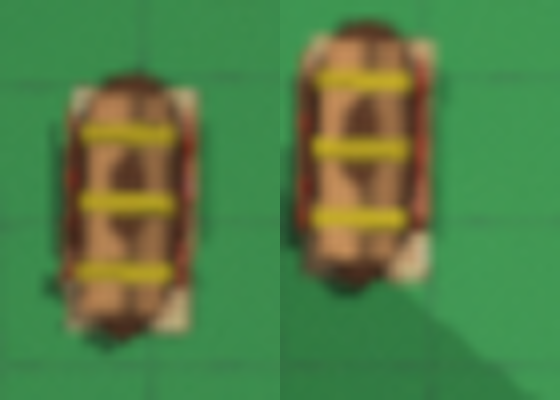

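View pics/c13s.png

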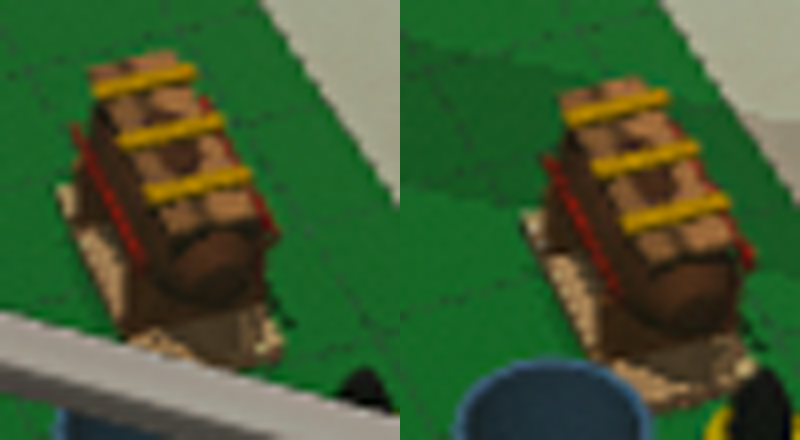

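Run:
```python
from h import *
def cen(f,r0,r1,c0,c1,show=0):
    im=cv2.imread(f)[r0:r1,c0:c1];im=cv2.resize(im,None,fx=4,fy=4,interpolation=cv2.INTER_CUBIC)
    m=cv2.inRange(cv2.cvtColor(im,cv2.COLOR_BGR2HSV),(22,180,90),(33,255,255))
    n,l,st,ce=cv2.connectedComponentsWithStats(m)
    k=sorted([i for i in range(1,n) if st[i,4]>60],key=lambda i:ce[i,1])
    return [((ce[i]+.5)/4-.5+[c0,r0]).round(2) for i in k],[int(st[i,4]) for i in k]
B={}
for k in("0","13"):
    t,at_=cen(f"pics/t{k}_raw.png",190,240,230,265);s,as_=cen(f"pics/s{k}_raw.png",172,203,235,285)
    print(k,at_,as_)
    if len(t)==3 and len(s)==3:
        P3=[tri(s[2-i],t[i]) for i in range(3)]
        q=np.array([p for p,e in P3])*1e3;print(q.round(1).tolist(),[round(e*1e3,1) for p,e in P3])
        c=q.mean(0);d=q[0]-q[2];B[k]=q;print("centre",c.round(1),"yaw",np.degrees(np.arctan2(d[1],d[0])).round(1))
        w=np.array([at("top",x,.072) for x in t])*1e3;w2=np.array([at("scene",x,.072) for x in s])*1e3;print("at72",w.mean(0).round(1),w2.mean(0).round(1),"yaw top",np.degrees(np.arctan2(*(w[0]-w[2])[[1,0]])).round(1))
```

```text
0 [403, 464, 381] [317, 360, 337]
[[529.8, 24.9, 74.8], [500.3, 27.3, 75.7], [470.3, 28.4, 75.8]] [np.float64(2.9), np.float64(0.1), np.float64(0.9)]
centre [500.1  26.9  75.4] yaw -3.3
at72 [500.5  27.6  72. ] [496.5  27.8  72. ] yaw top -2.5
13 [380, 501, 367] [351, 324, 416]
[[554.2, 45.4, 75.5], [523.7, 46.2, 74.8], [494.1, 47.8, 75.8]] [np.float64(0.5), np.float64(2.9), np.float64(0.4)]
centre [524.   46.4  75.4] yaw -2.3
at72 [524.4  47.1  72. ] [520.6  47.5  72. ] yaw top -1.9
```

The boat was knocked by (+24, +19.5) mm off the lamp circle, still upright; I'll grip it and set it back.

Run:
```python
from h import *
go((524,46.5,307,173.9),(524,46.5,307,177.8),(524,46.5,130,177.8))
print([at("top",TC(*p),.08).round(3)[:2] for p in((385,198),(322,198),(252,242))])
```

```text
t 56.45 p [548.1 266.2 307.4] tilt 0.1 psi 173.79 q7 0.62 w 85.4 F [ 0.4 -0.3  0.1]
  to (524, 46.5, 307, 173.9) shift [ 2.00e-01 -2.21e+02  7.00e-01] |d| 221.0 turn [-0.1 -0.1 -0.1]
  to (524, 46.5, 307, 177.8) shift [0. 0. 0.] |d| 0.0 turn [ 0.   0.  -3.9]
  to (524, 46.5, 130, 177.8) shift [  0.  -0. 177.] |d| 177.0 turn [0. 0. 0.]
[array([ 0.636, -0.036]), array([0.638, 0.037]), array([0.588, 0.12 ])]
```

Request:
step_arm(deltas=[[[0,-44.2,0,0,0,0,1],[0,-44.2,0,0,0,0,1],[0,-44.2,0,0,0,0,1],[0,-44.2,0,0,0,0,1],[0,-44.2,0,0,0,-4,1],[0,0,35,0,0,0,1],[0,0,35,0,0,0,1],[0,0,35,0,0,0,1],[0,0,35,0,0,0,1],[0,0,37,0,0,0,1],[0,0,0,0,0,0,1],[0,0,0,0,0,0,1]]])

```text
time_s: 57.95
position: [0.5246, 0.0484, 0.1319]
tcp_rot: [0.057, 3.141, 0.0]
ft_force: [0.0, 0.2, 0.4]
grip_width: 0.0854
grip_force: 0.0
```

Run:
```python
from h import *
go((524,46.5,30,177.7))
```

```text
t 57.95 p [524.6  48.4 131.9] tilt 0.02 psi 177.92 q7 0.91 w 85.4 F [0.  0.2 0.4]
  to (524, 46.5, 30, 177.7) shift [  0.6  -2.  101.9] |d| 102.0 turn [0.  0.  0.2]
```

Request:
step_arm(deltas=[[[0.6,-2,20,0,0,0.2,1],[0,0,20,0,0,0,1],[0,0,20,0,0,0,1],[0,0,20,0,0,0,1],[0,0,20,0,0,0,1],[0,0,0,0,0,0,1],[0,0,0,0,0,0,0.3],[0,0,0,0,0,0,0.3],[0,0,0,0,0,0,0.3],[0,0,0,0,0,0,0.3],[0,0,0,0,0,0,0.3]]])

```text
time_s: 59.32
position: [0.5238, 0.0472, 0.0314]
tcp_rot: [0.061, 3.141, 0.0]
ft_force: [-1.8, 0.0, 6.5]
grip_width: 0.055
grip_force: 64.8
```

Run:
```python
from h import *
o=manip.observe();p=o["position"]*1e3
go((p[0],p[1],p[2]+10,177.7),(p[0]-24,p[1]-19.5,p[2]+10,177.7),(p[0]-24,p[1]-19.5,p[2],177.2))
```

```text
t 59.33 p [523.8  47.2  31.4] tilt 0.02 psi 177.79 q7 0.79 w 55.0 F [-1.8  0.   6.5]
  to (np.float64(523.7686804343931), np.float64(47.158817936694646), np.float64(41.40366211948138), 177.7) shift [ -0.   0. -10.] |d| 10.0 turn [0.  0.  0.1]
  to (np.float64(499.7686804343931), np.float64(27.658817936694646), np.float64(41.40366211948138), 177.7) shift [ 23.2 -20.4  -0. ] |d| 31.0 turn [0. 0. 0.]
  to (np.float64(499.7686804343931), np.float64(27.658817936694646), np.float64(31.403662119481382), 177.2) shift [ 0. -0. 10.] |d| 10.0 turn [-0.  -0.   0.5]
```

Request:
step_arm(deltas=[[[0,0,-5,0,0,0,0.3],[0,0,-5,0,0,0,0.3],[0,0,-2,0,0,0.6,0.3],[7.7,-6.8,0,0,0,0,0.3],[7.7,-6.8,0,0,0,0,0.3],[7.8,-6.8,0,0,0,0,0.3],[0,0,0,0,0,0,0.3],[0,0,4,0,0,0,0.3],[0,0,4,0,0,0,0.3],[0,0,3,0,0,0,0.3],[0,0,0,0,0,0,0.3],[0,0,0,0,0,0,0.3]]])

```text
time_s: 60.82
position: [0.499, 0.0282, 0.0315]
tcp_rot: [-0.076, -3.14, -0.001]
ft_force: [0.1, 0.2, -4.7]
grip_width: 0.0554
grip_force: 64.4
```

Run:
```python
from h import *
go((499.8,27.4,31.4,177.2))
```

```text
t 60.83 p [499.   28.2  31.5] tilt 0.07 psi 177.22 q7 0.79 w 55.4 F [ 0.1  0.2 -4.7]
  to (499.8, 27.4, 31.4, 177.2) shift [-0.8 -0.7  0.1] |d| 1.0 turn [ 0.  -0.1  0. ]
```

Request:
step_arm(deltas=[[[-0.7,-0.7,1,0,0,0,0.3],[0,0,0,0,0,0,0.3],[0,0,0,0,0,0,1],[0,0,0,0,0,0,1],[0,0,0,0,0,0,1],[0,0,-10,0,0,0,1],[0,0,-40,0,0,0,1],[0,0,-40,0,0,0,1],[0,0,-50,0,0,0,1],[0,0,-50,0,0,0,1],[0,0,-50,0,0,0,1],[0,0,-48,0,0,0,0.55],[0,0,0,0,0,9.3,0.55],[0,0,0,0,0,9.3,0.55],[0,0,0,0,0,9.3,0.55],[0,0,0,0,0,9.3,0.55],[0,0,0,0,0,9.3,0.55],[0,0,0,0,0,9.3,0.55],[0,0,0,0,0,9.4,0.55],[0,0,0,0,0,0,0.55]]])

```text
time_s: 63.32
position: [0.4997, 0.0274, 0.319]
tcp_rot: [-1.754, -2.606, 0.001]
ft_force: [-0.4, 0.5, -0.3]
grip_width: 0.0468
grip_force: 0.0
```

Run:
```python
from h import *
go((667,264,320,112),(667,264,209,112))
```

```text
t 63.33 p [499.7  27.4 319. ] tilt 0.06 psi 112.12 q7 0.08 w 46.8 F [-0.4  0.5 -0.3]
  to (667, 264, 320, 112) shift [156.2 244.1  -1.1] |d| 290.0 turn [-0.  -0.   0.1]
  to (667, 264, 209, 112) shift [  0.  -0. 111.] |d| 111.0 turn [0. 0. 0.]
```

Request:
step_arm(deltas=[[[26,40.7,0,0,0,0,0.55],[26,40.7,0,0,0,0,0.55],[26,40.7,0,0,0,0,0.55],[26,40.7,0,0,0,0,0.55],[26,40.7,0,0,0,0,0.55],[26.2,40.6,0,0,0,0,0.55],[0,0,0,0,0,0,0.55],[0,0,20,0,0,0,0.55],[0,0,20,0,0,0,0.55],[0,0,0,0,0,0,0.55]]])

```text
time_s: 64.58
position: [0.6665, 0.2611, 0.2755]
tcp_rot: [-1.756, -2.602, 0.008]
ft_force: [-0.1, 0.1, 0.8]
grip_width: 0.0469
grip_force: 0.0
```

Run:
```python
from h import *
go((667,264,209,112))
chk(14,())
def cen(f,r0,r1,c0,c1):
    im=cv2.imread(f)[r0:r1,c0:c1];im=cv2.resize(im,None,fx=4,fy=4,interpolation=cv2.INTER_CUBIC)
    m=cv2.inRange(cv2.cvtColor(im,cv2.COLOR_BGR2HSV),(22,180,90),(33,255,255))
    n,l,st,ce=cv2.connectedComponentsWithStats(m)
    k=sorted([i for i in range(1,n) if st[i,4]>60],key=lambda i:ce[i,1])
    return [((ce[i]+.5)/4-.5+[c0,r0]).round(2) for i in k],[int(st[i,4]) for i in k]
t,a=cen("pics/t14_raw.png",190,240,230,265);s,b=cen("pics/s14_raw.png",172,203,235,285);print(a,b)
print("boat top",np.mean([at("top",x,.0754) for x in t],0)*1e3,"scene",np.mean([at("scene",x,.0754) for x in s],0)*1e3)
for k in"0":
    t,a=cen("pics/t0_raw.png",190,240,230,265);s,b=cen("pics/s0_raw.png",172,203,235,285)
    print("ref top",np.mean([at("top",x,.0754) for x in t],0)*1e3,"scene",np.mean([at("scene",x,.0754) for x in s],0)*1e3)
# knob red in t13/s12
for n,f in(("top","pics/t12_raw.png"),("scene","pics/s13_raw.png"),("scene","pics/s14_raw.png")):
    h=cv2.cvtColor(cv2.imread(f),cv2.COLOR_BGR2HSV);m=cv2.inRange(h,(0,190,100),(5,255,255))|cv2.inRange(h,(176,190,100),(180,255,255))
    _,_,st,ce=cv2.connectedComponentsWithStats(m);print(n,[(c.round(1).tolist(),s.tolist()) for c,s in zip(ce[1:],st[1:]) if s[4]>15])
```

```text
t 64.58 p [666.5 261.1 275.5] tilt 0.34 psi 111.97 q7 -0.32 w 46.9 F [-0.1  0.1  0.8]
  to (667, 264, 209, 112) shift [ 2.6  1.9 66.5] |d| 67.0 turn [-0.3  0.  -0. ]
[177] [290, 341, 375]
boat top [528.79114078  15.91737096  75.4       ] scene [499.15334723  28.71581479  75.4       ]
ref top [500.34167901  27.4961103   75.4       ] scene [499.86113824  26.28286034  75.4       ]
top [([72.8, 144.8], [68, 141, 9, 8, 33]), ([166.6, 161.5], [163, 158, 8, 8, 51]), ([136.0, 172.0], [130, 166, 13, 13, 139]), ([21.8, 176.6], [17, 172, 9, 9, 40]), ([47.0, 202.0], [43, 198, 8, 8, 37]), ([71.0, 225.8], [67, 223, 8, 7, 35])]
scene [([485.2, 133.1], [481, 130, 10, 6, 27]), ([446.0, 134.8], [442, 132, 9, 6, 24]), ([367.9, 156.1], [364, 154, 9, 5, 36]), ([475.3, 188.3], [471, 185, 11, 7, 32]), ([394.2, 191.8], [386, 187, 17, 11, 145]), ([297.7, 205.8], [292, 202, 12, 7, 35])]
scene [([485.1, 133.0], [481, 130, 10, 6, 28]), ([446.0, 134.8], [442, 132, 9, 6, 24]), ([475.3, 188.3], [471, 185, 11, 7, 32]), ([394.6, 192.0], [387, 187, 16, 11, 140]), ([297.9, 206.1], [292, 202, 12, 7, 30])]
```

Request:
step_arm(deltas=[[[2.6,1.9,0,-0.3,0,0,0.55],[0,0,14,0,0,0,0.55],[0,0,14,0,0,0,0.55],[0,0,14,0,0,0,0.55],[0,0,14,0,0,0,0.55],[0,0,10,0,0,0,0.55],[0,0,0,0,0,0,0.55],[0,0,0,0,0,0,0.55]]])

```text
time_s: 65.68
position: [0.669, 0.2668, 0.2129]
tcp_rot: [1.756, 2.603, 0.007]
ft_force: [0.2, -0.3, 0.3]
grip_width: 0.0469
grip_force: 0.0
```

Run:
```python
from h import *
go((667,264,209,112))
```

```text
t 65.67 p [669.  266.8 212.9] tilt 0.29 psi 112.0 q7 -0.35 w 46.9 F [ 0.2 -0.3  0.3]
  to (667, 264, 209, 112) shift [-1.9 -2.9  3.9] |d| 5.0 turn [ 0.3 -0.1 -0. ]
```

Request:
step_arm(deltas=[[[-1.9,-2.9,3.9,0.3,0,0,0.55],[0,0,0,0,0,0,0.37],[0,0,0,0,0,0,0.37],[0,0,0,0,0,0,0.37],[0,0,0,0,0,0,0.37]]])

```text
time_s: 66.3
position: [0.6667, 0.2639, 0.2086]
tcp_rot: [-1.756, -2.604, 0.001]
ft_force: [0.4, -0.5, -0.9]
grip_width: 0.0315
grip_force: 0.0
```

Run:
```python
from h import *
go((667,264,209,112))
p=manip.observe()["position"]*1e3;print(np.hypot(*(p[:2]-[771.5,6.5])),np.degrees(np.arctan2(p[1]-6.5,771.5-p[0])))
```

```text
t 66.3 p [666.7 263.9 208.6] tilt 0.07 psi 112.0 q7 -0.35 w 31.5 F [ 0.4 -0.5 -0.9]
  to (667, 264, 209, 112) shift [ 0.   0.3 -0.4] |d| 1.0 turn [-0.1 -0.   0. ]
277.85695209644996 67.85082571278838
```

Request:
step_arm(deltas=[[[-0.7,-10,0,0,0,-2,0.37],[-0.9,-20,0,0,0,-4.2,0.37],[-0.9,-22.4,0,0,0,-4.6,0.37],[-0.9,-22.4,0,0,0,-4.6,0.37],[-0.9,-22.4,0,0,0,-4.6,0.37],[-0.9,-22.4,0,0,0,-4.6,0.37],[-0.9,-22.4,0,0,0,-4.6,0.37],[-0.9,-22.4,0,0,0,-4.6,0.37],[-0.9,-22.4,0,0,0,-4.6,0.37],[-0.9,-22.4,0,0,0,-4.6,0.37],[-0.9,-22.4,0,0,0,-4.6,0.37],[-0.9,-22.4,0,0,0,-4.6,0.37],[-0.5,-15,0,0,0,-3,0.37],[-0.3,-8,0,0,0,-1.6,0.37],[0,0,0,0,0,0,0.37]]])

```text
time_s: 68.18
position: [0.4973, 0.0571, 0.2086]
tcp_rot: [-0.307, -3.125, 0.001]
ft_force: [0.1, -0.1, 0.6]
grip_width: 0.0316
grip_force: 0.0
```

Run:
```python
from h import *
p=manip.observe()["position"]*1e3;print(np.hypot(*(p[:2]-[771.5,6.5])),np.degrees(np.arctan2(p[1]-6.5,771.5-p[0])))
pv=np.array([771.5,6.5]);a=np.radians(3.9);q=pv+279*np.array([-np.cos(a),np.sin(a)])
go((*q,208.6,176.1))
```

```text
278.79848482830675 10.461755906510735
t 68.17 p [497.3  57.1 208.6] tilt 0.1 psi 168.78 q7 0.75 w 31.6 F [ 0.1 -0.1  0.6]
  to (np.float64(493.14608620486615), np.float64(25.476266095604238), 208.6, 176.1) shift [ -2.  -31.9   0. ] |d| 32.0 turn [-0.  -0.1 -7.3]
```

Request:
step_arm(deltas=[[[-0.3,-5,0,0,0,-1.1,0.37],[-0.3,-5,0,0,0,-1.1,0.37],[-0.3,-5,0,0,0,-1.1,0.37],[-0.3,-5,0,0,0,-1.1,0.37],[-0.3,-4,0,0,0,-1,0.37],[-0.2,-3,0,0,0,-0.8,0.37],[-0.2,-2.5,0,0,0,-0.6,0.37],[-0.1,-2.4,0,0,0,-0.5,0.37],[0,0,0,0,0,0,0.37],[0,0,0,0,0,0,0.37]]])

```text
time_s: 69.42
position: [0.4959, 0.0255, 0.2087]
tcp_rot: [-0.108, -3.139, 0.001]
ft_force: [1.0, -0.3, -0.2]
grip_width: 0.0318
grip_force: 0.0
```

Run:
```python
from h import *
p=manip.observe()["position"]*1e3;print(np.hypot(*(p[:2]-[771.5,6.5])),np.degrees(np.arctan2(p[1]-6.5,771.5-p[0])))
go()
```

```text
276.279877245328 3.9474192599294153
t 69.42 p [495.9  25.5 208.7] tilt 0.04 psi 176.07 q7 0.93 w 31.8 F [ 1.  -0.3 -0.2]
```

Request:
step_arm(deltas=[[[0,1.5,0,0,0,0,0.37],[0,0,0,0,0,0,0.55],[0,0,0,0,0,0,0.55],[0,0,-15,0,0,0,0.55],[0,0,-30,0,0,0,0.55],[0,0,-35,0,0,0,0.55],[0,0,-30,0,0,0,0.55],[10,-50,0,0,0,0,0.55],[10,-50,0,0,0,0,0.55],[10,-50,0,0,0,0,0.55],[10,-50,0,0,0,0,0.55],[10,-50,0,0,0,0,0.55],[0,-50,0,0,0,0,0.55],[0,0,0,0,0,0,0.55]]])

```text
time_s: 71.18
position: [0.4243, -0.2727, 0.319]
tcp_rot: [-0.118, -3.138, 0.0]
ft_force: [-0.5, 1.1, 0.1]
grip_width: 0.047
grip_force: 0.0
```

```bash
cat > m.py <<'E'
from h import *
import sys
i=int(sys.argv[1]);go();chk(i,())
def red(f,r0,r1,c0,c1):
    h=cv2.cvtColor(cv2.resize(cv2.imread(f)[r0:r1,c0:c1],None,fx=4,fy=4,interpolation=cv2.INTER_CUBIC),cv2.COLOR_BGR2HSV)
    m=cv2.inRange(h,(0,170,70),(6,255,255))|cv2.inRange(h,(175,170,70),(180,255,255))
    n,l,st,ce=cv2.connectedComponentsWithStats(m)
    return [(((ce[k]+.5)/4-.5+[c0,r0]).round(1).tolist(),(st[k,:4]/4+[c0,r0,0,0]).round(1).tolist(),int(st[k,4]/16)) for k in range(1,n) if st[k,4]>300]
print("top",red(f"pics/t{i}_raw.png",160,260,200,300));print("scene",red(f"pics/s{i}_raw.png",100,225,200,330))
print("expected knob top px",proj("top",[[.4925,.028,.246]]),proj("scene",[[.4925,.028,.246],[.4925,.028,.196]]))
E
python3 m.py 15
```

```text
t 71.17 p [ 424.3 -272.7  319. ] tilt 0.07 psi 175.68 q7 1.69 w 47.0 F [-0.5  1.1  0.1]
top [([219.1, 190.9], [214.2, 185.8, 10.2, 10.2], 55), ([243.1, 215.2], [239.0, 211.2, 9.0, 8.8], 59)]
scene [([256.6, 139.3], [252.8, 136.8, 8.5, 6.0], 40), ([254.8, 148.8], [252.5, 143.0, 6.0, 12.2], 45), ([297.0, 208.7], [292.2, 201.2, 12.0, 16.2], 77)]
expected knob top px [[243.41932572 215.38268472]] [[256.09047746 137.38671498]
 [255.77770231 152.35977837]]
```

Run:
```python
from h import *
p,e=tri((256.9,139.6),(243.2,215.4));print(p*1e3,e*1e3,at("top",(243.2,215.4),.246)*1e3,at("scene",(256.9,139.6),.246)*1e3)
# scene boat bars now
f="pics/s15_raw.png"
im=cv2.resize(cv2.imread(f)[165:225,235:285],None,fx=4,fy=4,interpolation=2)
m=cv2.inRange(cv2.cvtColor(im,cv2.COLOR_BGR2HSV),(22,180,60),(33,255,255));n,l,st,ce=cv2.connectedComponentsWithStats(m)
print([(((ce[k]+.5)/4-.5+[235,165]).round(1),st[k,4]) for k in range(1,n) if st[k,4]>60])
# stack top
print([lids(n,"pics/%s15_raw.png"%n[0],"orange",.136) for n in P])
# head disc white in top: centre
im=cv2.imread("pics/t15_raw.png")[180:250,205:290];g=cv2.inRange(cv2.cvtColor(im,cv2.COLOR_BGR2HSV),(0,0,110),(180,60,255))
c=max(cv2.findContours(g,cv2.RETR_EXTERNAL,cv2.CHAIN_APPROX_NONE)[0],key=cv2.contourArea);(x,y),r=cv2.minEnclosingCircle(c);print("head",x+205,y+180,r,at("top",(x+205,y+180),.196)*1e3)
```

```text
[492.97948023  29.58404642 238.70185481] 1.31760273732911 [492.46147749  28.67339696 246.        ] [502.63719276  26.04049251 246.        ]
[(array([252.6, 186.8]), np.int32(121)), (array([259. , 192.6]), np.int32(227)), (array([274.3, 222.9]), np.int32(144))]
[[[1139.1, 191.3, 92.1, 17.7, -8.4], [597.6, -197.4, 89.0, 51.5, -6.5]], [[591.4, -194.5, 88.1, 51.0, -6.1], [685.0, -566.7, 112.2, 76.5, -0.5]]]
head 245.0 207.0 27.29478645324707 [521.0174063   24.48417865 196.        ]
```

```bash
python3 -c "
from plant import manip
print(manip.job_done())"
```

```text
the job is handed in; nothing more can be done
None
```

The job is handed in: all four cases found (two big, two small) are stacked lids-up and centred on the board to about 3 mm. The knocked boat is back in its place and the lamp knob is within a few mm sideways of the boat's centre. I viewed 17 pictures, three over your limit of 14.

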